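# A scoop of wooden beads into the bowl

## Task

Serve a customer on the wood-turner's stall: take the metal scoop out of its slanted stand, use it to scoop wooden beads out of the long tray and tip at least four of them into the round wooden bowl. Use the scoop, not the fingers, on the beads, and leave no bead outside the tray and the bowl. When done, lay the empty scoop down level on the counter, mouth up, with the bowl upright and the other goods left alone.

Things in the scene. Friction and masses are not known exactly. Their poses are not given: they have to be found in the camera images.
- scoop: metal scoop with a wooden handle, about 160 g. Origin: centre of the underside of its flat floor. x to the open front lip, y across, z up out of its mouth. Bowl 86 mm long (lip 43 mm ahead of the origin, back wall 43 mm behind), 62 mm wide outside. Laid down it rests level on its floor. Starts standing in the stand, handle in the bore, bowl up: x some 75 deg above level, mouth to the stand's -x side
- lip (a point): middle of the scoop's front lip, on the underside. Bowl: floor 2.5 mm thick; side walls 3 mm thick, 36 mm high from the back wall to 9 mm ahead of the scoop's origin, then 20 mm high to the lip; back wall 40 mm high; rigid
- handle (a point): middle of the scoop's handle, a good hold for scooping: 68 mm along it, 107 mm behind and 53 mm above the scoop's origin. The straight handle is 18 mm wide (scoop y), 15 mm thick and 112 mm long; it starts at the back wall 30 mm above the underside and rises backwards at 20 deg to end 148 mm behind and 68 mm above the scoop's origin
- stand: fixed wooden utensil stand, foot 130 x 66 mm (x from -55 to 75 mm), 14 mm thick, some 115 mm high. Origin: underside, on the counter. Its square bore, 85 mm deep with 2 mm of play round the scoop's handle, leans 35 deg from vertical towards the stand's +x (bottom at x -30, z 34 mm). Lift the scoop out along the bore, up and to +x; the handle is then 85 mm out
- tray: fixed wooden bead tray, an open trough 290 x 92 mm outside (long along its x), 38 mm high, walls and floor 6 mm thick, inside 278 x 80 mm and 32 mm deep. Origin: middle of its underside. The +x end slopes: from the floor at x = 102 mm it rises at 50 deg to the end wall at x = 139 mm; end and cheeks 62 mm high. The beads lie between the middle and the slope; the -x half, towards the robot, is free to set the scoop in
- bowl: loose round turned wooden bowl, 60 mm high, 128 mm across the rim and 112 mm at the foot outside, wall 5 mm, floor 6 mm thick; 350 g; origin at the centre of its underside, z up. Empty at the start; it and the stand may change sides
- bowl_mid (a point): middle of the inside of the bowl, on its axis, 30 mm above its underside
- bead0: faceted waxed wooden bead, slippery, an eight-sided barrel 20 mm across and 18 mm high (tapering to 12 mm at both ends), 10 g, rigid, origin in its middle
- bead1: faceted waxed wooden bead, slippery, an eight-sided barrel 20 mm across and 18 mm high (tapering to 12 mm at both ends), 10 g, rigid, origin in its middle
- bead2: faceted waxed wooden bead, slippery, an eight-sided barrel 20 mm across and 18 mm high (tapering to 12 mm at both ends), 10 g, rigid, origin in its middle
- bead3: faceted waxed wooden bead, slippery, an eight-sided barrel 20 mm across and 18 mm high (tapering to 12 mm at both ends), 10 g, rigid, origin in its middle
- bead4: faceted waxed wooden bead, slippery, an eight-sided barrel 20 mm across and 18 mm high (tapering to 12 mm at both ends), 10 g, rigid, origin in its middle
- bead5: faceted waxed wooden bead, slippery, an eight-sided barrel 20 mm across and 18 mm high (tapering to 12 mm at both ends), 10 g, rigid, origin in its middle
- bead6: faceted waxed wooden bead, slippery, an eight-sided barrel 20 mm across and 18 mm high (tapering to 12 mm at both ends), 10 g, rigid, origin in its middle
- bead7: faceted waxed wooden bead, slippery, an eight-sided barrel 20 mm across and 18 mm high (tapering to 12 mm at both ends), 10 g, rigid, origin in its middle
- gift_box: bystander: laminated wooden box with a knob, 70 x 70 mm, 77 mm high, loose; origin at the centre of its underside
- mill: bystander: turned dark wooden mill, 52 mm across, 124 mm high, loose; origin at the centre of its underside
- clip_stack: bystander: stack of four wooden hair clips, 45 x 85 mm, 40 mm high, loose; origin at the centre of its underside
- hairbrush: bystander: wooden hairbrush lying on its back, 170 x 50 mm, 30 mm high with bristles, loose; origin under it, head to its +x
Things that resemble listed ones, but are neither listed nor needed, are in the scene too. What is shaped like the scoop but orange or yellow is not meant.

How it is judged:
By the outcome, as a careful person would: the job done as asked, in the order asked, and still so for the second after the job is handed in, with the robot touching nothing.
It also fails if it takes over 72 s, if anything falls off the work surface, if the arm or the gripper's body presses on something with over 40 N, if the wrist force passes 120 N, or if a joint passes its speed limit or range.

## Robot

A 6-joint arm with a two-finger parallel gripper is mounted at the origin on the work surface. World frame = base frame: x ahead of the robot, y to its left, z up, the work surface at z = 0. Lengths are in m, angles in degrees, forces in N, time in s.
With the tool pointing down it reaches from about 0.3 to 0.95 m from the base axis. Payload 3.1 kg.
Tool frame: the origin (TCP) lies at the very end of the fingers, on their centre line; the grasp point (between the pads) lies 19 mm behind it; z points along the fingers, y is the line along which they close (so a half turn about z gives the same grasp; the last joint's range is limited). The gripper opens to 85 mm and grips with 20 to 120 N. Pads are 22 mm wide; open, the fingers measure 114 mm over their backs; the gripper's body (76 mm by 85 mm) begins 54 mm behind the grasp point. The pads swing forward as they close: fully open they stand 13 mm farther back than shut.
Start: joints at [-72.806, 17.653, 93.61, -0, 68.738, -3.994], TCP at [0.226, -0.583, 0.231] pointing down, gripper open.
Joint ranges: [-175.34, 175.34], [-45.06, 112.39], [2.9, 150.54], [-68.45, 248.45], [3.09, 151.38], [-168.51, 168.51]. Speed limits (degrees/s): [159.86, 159.86, 180, 180, 180, 180].

## Interface

Orientations are given as [roll, pitch, yaw] about the fixed x, y, z axes, in that order (R = Rz(yaw) Ry(pitch) Rx(roll)).
In Python, from workcell import manip gives the robot as it stands.
- The arm moves only by the tool jog_arm, never from a script. Its argument "targets" is a list of rows, each an object of numbers: "tx", "ty", "tz": the shift along the tool's x, y, z each as a share of 250 mm, from -1 to 1; "twist": the turn about the tool's z as a share of 30 degrees, from -1 to 1. A call has exactly 10 rows; each row is the pose to reach, as a shift and turn from the pose commanded when the call began, along the tool's axes at that moment; what a row does not reach only later rows make up. A row lasts 1/12 s, in which the tool goes at most 41.7 mm and 7.16 degrees, less where a joint would pass 70% of its speed; a pose out of reach is approached as far as the arm can. A call with a number of a shift or a turn outside -1 to 1 is refused whole. A call with a gripper value outside its range is refused whole. "fingers" is the gripper command: -1 is shut, 1 is fully open, values between are in proportion, set as the call begins (left out, the last holds). The fingers move at their own pace and stop on an object; "newtons" is the grip in N (left out, the last holds). Time passes only in rows, so rows that repeat a pose let the fingers close, or fill a call up. It gives the time, the measured TCP pose, the force, the opening and the grip force at its end, in the units of the state.
- manip.sense(): the state, without advancing time (a new reading comes with each control period).
- manip.camera(name): name is "side" or "top" or "wrist"; returns a dict with "img" (384x512x3 uint8, red, green, blue), "fx", "fy", "cx", "cy" (pixels), "pose" (4x4, takes a point from camera to world coordinates). Camera axes: x right, y down, z forward; pixel columns grow to the right and rows downward; lengths in m; the calibration is good to about 2 mm. A picture is of the moment at which its call begins. There is no depth.
- manip.hand_in(): hands the job in; it is judged then, once.
The state is a dict: "time_s": time; "joint_positions": joint angles; "joint_vel": joint speeds; "joint_torque": joint torques, N m; "tcp_pos": TCP position; "tool_rot": TCP orientation; "wrist_force": force on the tool from outside, world axes, zero at the start; "wrist_torque": the same for the moment, N m; "width": opening from 0.0 (shut) to 1.0 (fully open); "gripper_force": force on a finger pad.
Only numpy, scipy, OpenCV 4.12 (cv2) and the standard library are available. Lean on these libraries where they do the work, as an engineer would, in place of code of your own. Each camera call takes 0.05 s, during which the arm holds its last target. There are 200 camera calls.

## Working session

There is one attempt and no reset: what is moved stays moved. The work goes in short steps, Python scripts to look and compute and a tool call to move; the robot and the scene stay as the last step left them, time stands still between calls to the robot, and variables do not carry over. Pictures are saved under pics/ and viewed, at most 10 in all, crops included, and the job is handed in when it is done.

Besides the shell and the picture viewer there is one more tool, called after ">>>" as a command line: name --argument value ..., lists and objects as JSON in quotes. jog_arm: Moves the arm, as the interface text tells. Its arguments: {"type":"object","properties":{"targets":{"type":"array"},"fingers":{"type":"number"},"newtons":{"type":"number"}},"required":["targets"]}

```bash
mkdir -p pics; cat > h.py <<'E'
from workcell import manip
import numpy as np, cv2, pickle, sys
from scipy.spatial.transform import Rotation as R
def snap(n,tag):
    c=manip.camera(n); pickle.dump(c,open(f'pics/{tag}.pkl','wb'))
    cv2.imwrite(f'pics/{tag}_raw.png',c['img'][:,:,::-1]); return c
def load(tag): return pickle.load(open(f'pics/{tag}.pkl','rb'))
def crop(tag,x0,y0,x1,y1,s):
    im=load(tag)['img'][y0:y1,x0:x1,::-1]; return cv2.resize(im,None,fx=s,fy=s,interpolation=cv2.INTER_CUBIC)
def w(c,u,v,z):
    d=c['pose'][:3,:3]@np.array([(u-c['cx'])/c['fx'],(v-c['cy'])/c['fy'],1]); o=c['pose'][:3,3]
    return o+d*(z-o[2])/d[2]
def px(c,p):
    q=c['pose'][:3,:3].T@(np.array(p)-c['pose'][:3,3]); return np.array([c['fx']*q[0]/q[2]+c['cx'],c['fy']*q[1]/q[2]+c['cy']])
def go(x,y,z):  # tool-share shift from present tcp to world point
    s=manip.sense(); M=R.from_euler('xyz',s['tool_rot'],degrees=True)
    print('shares',np.round(M.inv().apply(np.array([x,y,z])-s['tcp_pos'])/.25,3),s['tool_rot'])
E
python3 - <<'E'
from h import *
for n in('top','side'):
    c=snap(n,n+'0'); cv2.imwrite(f'pics/{n}0v.png',cv2.resize(c['img'][:,:,::-1],(800,600),interpolation=cv2.INTER_CUBIC)); print(c['fx'],c['cx'],c['cy'],c['pose'].round(3))
print(manip.sense())
E
```

```text
476.40985167899714 239.58601966646515 192.4833060229147 [[-0.024 -0.997  0.073  0.389]
 [-1.     0.024 -0.007  0.056]
 [ 0.005 -0.073 -0.997  1.422]
 [ 0.     0.     0.     1.   ]]
385.25396461064634 255.1760985804424 186.3152970135499 [[ 0.997 -0.051  0.056  0.433]
 [-0.075 -0.778  0.623 -0.616]
 [ 0.011 -0.626 -0.78   0.958]
 [ 0.     0.     0.     1.   ]]
{'time_s': 0.1, 'joint_positions': array([-7.28044843e+01,  1.76992703e+01,  9.36815398e+01, -1.98205576e-03,
        6.87370943e+01, -3.99300213e+00]), 'joint_vel': array([ 0.09891761,  0.10386842, -0.19353287,  0.01815944, -0.09404143,
        0.08206189]), 'joint_torque': array([-7.34532314e-04, -4.16406190e+01, -2.77644736e+01, -1.70133753e-04,
        4.02128833e-03,  1.23204742e-05]), 'tcp_pos': array([ 0.22565043, -0.58205361,  0.23017029]), 'tool_rot': array([-1.79882253e+02, -6.36905756e-03,  2.11892320e+01]), 'wrist_force': array([-0.16614219,  0.10051572,  0.82426271]), 'wrist_torque': array([ 0.0742637 , -0.02062032,  0.01491555]), 'gripper_force': 0.0, 'width': 0.9982700122028756}
```

View pics/top0v.png

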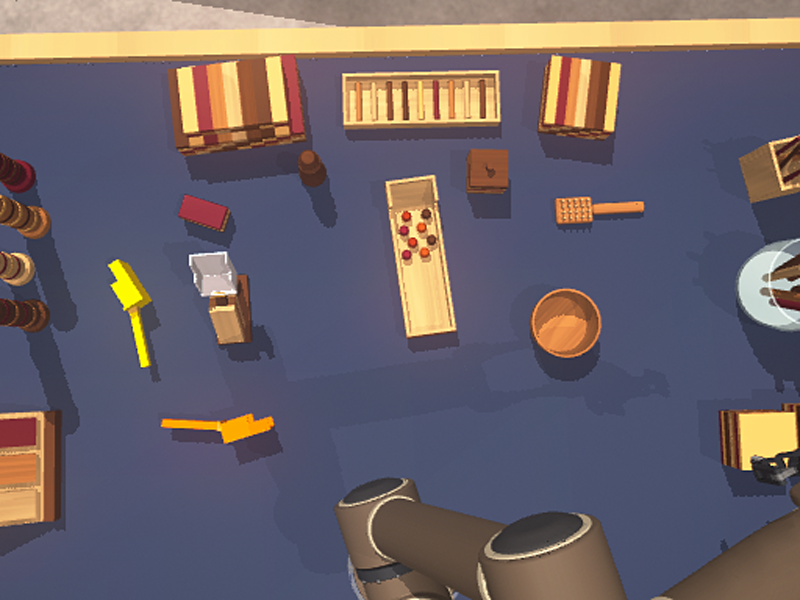

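View pics/side0v.png

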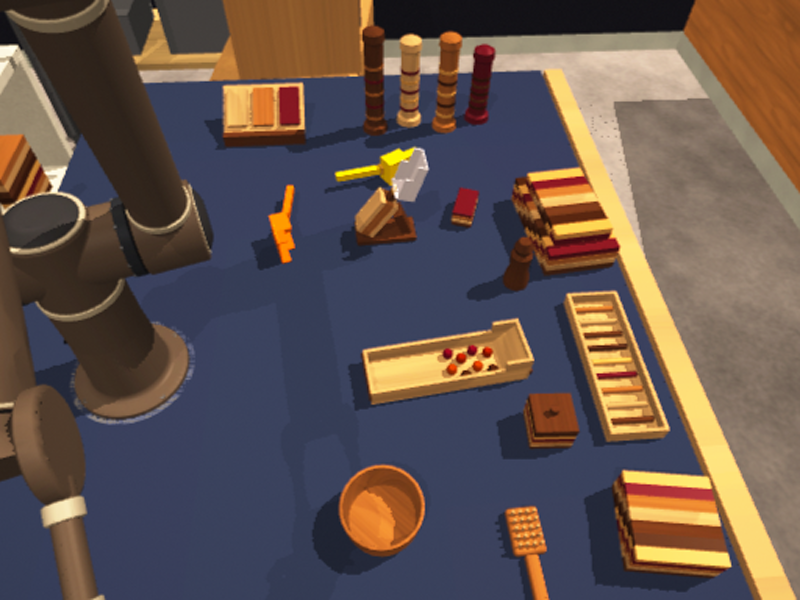

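The top view (800×600 scale) shows the stand with the scoop at about (225,300), bowl up, and the tray with its corners near (387,180), (437,176), (455,332) and (408,338). Beads lie around (415,235), and the bowl's rim centre is at (566,323). Next I measure these points and take close crops of the stand.

```bash
python3 - <<'E'
from h import *
a=crop('top0',110,150,180,230,7.5); b=crop('side0',215,85,285,165,7.5)
h=min(a.shape[0],b.shape[0]); im=np.hstack([cv2.resize(a,(400,457)),cv2.resize(b,(400,457))])
cv2.imwrite('pics/c1.png',im); print(im.shape)
t=load('top0'); k=1/1.5625
for n,u,v,z in [('tray far L',386,181,.062),('far R',437,176,.062),('near R',455,332,.038),('near L',408,338,.038),('bowlL',531,323,.06),('bowlR',601,323,.06),('bowlT',566,289,.06),('bowlB',566,357,.06),('standbaseBL',219,345,.014),('BR',251,341,.0),('gift',488,170,.06),('mill',312,160,.12),('brushhead',557,210,.03)]: print(n,w(t,u*k,v*k,z).round(3))
s=load('side0')
for n,u,v,z in [('tray nearL bottom',372,403,0),('nearR..',533,356,.062),('bowl',382,505,.06)]: print('side',n,w(s,u*k,v*k,z).round(3))
E
```

```text
(457, 800, 3)
tray far L [0.711 0.019 0.062]
far R [ 0.718 -0.075  0.062]
near R [ 0.429 -0.102  0.038]
near L [ 0.42  -0.015  0.038]
bowlL [ 0.441 -0.24   0.06 ]
bowlR [ 0.438 -0.368  0.06 ]
bowlT [ 0.502 -0.307  0.06 ]
bowlB [ 0.378 -0.301  0.06 ]
standbaseBL [0.416 0.341 0.014]
BR [0.422 0.283 0.   ]
gift [ 0.728 -0.171  0.06 ]
mill [0.738 0.152 0.12 ]
brushhead [ 0.655 -0.304  0.03 ]
side tray nearL bottom [ 0.435 -0.101  0.   ]
side nearR.. [ 0.722 -0.061  0.062]
side bowl [ 0.442 -0.303  0.06 ]
```

View pics/c1.png

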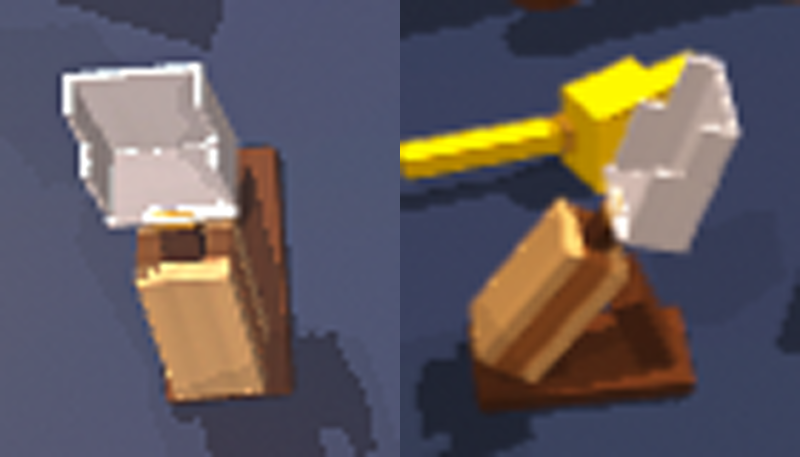

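```bash
python3 - <<'E'
from h import *
t=load('top0'); f=lambda u,v,z: w(t,110+u/5.714,150+v/5.714,z)
for n,u,v,z in [('lipL',67,76,.203),('lipR',203,65,.203),('backL',110,224,.129),('backR',238,211,.129),('footBL',168,402,.014),('footBR',290,390,.014),('footFR',278,150,.014),('boreface low L',137,288,.0),]: print(n,f(u,v,z).round(4))
A,B=f(168,402,.014),f(290,390,.014); F=f(278,150,.014)
for nm,d in(('edge',A-B),):print('yaw by y edge',np.degrees(np.arctan2(-d[0],d[1])))
d=F-B;print('yaw by x edge',np.degrees(np.arctan2(d[1],d[0])),np.linalg.norm(d),np.linalg.norm(A-B))
d=f(67,76,.203)-f(203,65,.203);print('yaw lip',np.degrees(np.arctan2(-d[0],d[1])),np.linalg.norm(d))
for yaw in (5,):
    c,s_=np.cos(np.radians(yaw)),np.sin(np.radians(yaw)); x=np.array([c,s_]);y=np.array([-s_,c])
    print('org from foot',(A[:2]+B[:2])/2+.055*x,'F',F[:2]-.075*x+.033*y,'lip',(f(67,76,.203)+f(203,65,.203))[:2]/2-.085*x)
E
```

```text
lipL [0.561  0.3489 0.203 ]
lipR [0.5646 0.2877 0.203 ]
backL [0.5    0.3467 0.129 ]
backR [0.5048 0.2858 0.129 ]
footBL [0.417  0.3433 0.014 ]
footBR [0.4217 0.2804 0.014 ]
footFR [0.5464 0.2851 0.014 ]
boreface low L [0.4772 0.3618 0.    ]
yaw by y edge 4.251279324598228
yaw by x edge 2.179033089893168 0.12476788162981646 0.0631154554200932
yaw lip 3.3347801999043205 0.06134165353462143
org from foot [0.47417249 0.31661645] F [0.4688081  0.31143367] lip [0.47814305 0.3108833 ]
```

>>> jog_arm --targets '[{"tx": 0.8, "ty": -0.97, "tz": -0.3, "twist": 0.59}, {"tx": 0.8, "ty": -0.97, "tz": -0.3, "twist": 0.59}, {"tx": 0.8, "ty": -0.97, "tz": -0.3, "twist": 0.59}, {"tx": 0.8, "ty": -0.97, "tz": -0.3, "twist": 0.59}, {"tx": 0.8, "ty": -0.97, "tz": -0.3, "twist": 0.59}, {"tx": 0.8, "ty": -0.97, "tz": -0.3, "twist": 0.59}, {"tx": 0.8, "ty": -0.97, "tz": -0.3, "twist": 0.59}, {"tx": 0.8, "ty": -0.97, "tz": -0.3, "twist": 0.59}, {"tx": 0.8, "ty": -0.97, "tz": -0.3, "twist": 0.59}, {"tx": 0.8, "ty": -0.97, "tz": -0.3, "twist": 0.59}]' --fingers 1 --newtons 40

```text
time_s: 0.93
tcp_pos: [0.3252, -0.2833, 0.3067]
tool_rot: [179.9, -0.0, 3.7]
wrist_force: [0.2, -0.6, 0.4]
width: 0.997
gripper_force: 0.0
```

>>> jog_arm --targets '[{"tx": 0.4, "ty": -1}, {"tx": 0.4, "ty": -1}, {"tx": 0.4, "ty": -1}, {"tx": 0.4, "ty": -1}, {"tx": 0.4, "ty": -1}, {"tx": 0.4, "ty": -1}, {"tx": 0.4, "ty": -1}, {"tx": 0.4, "ty": -1}, {"tx": 0.4, "ty": -1}, {"tx": 0.4, "ty": -1}]'

```text
$.targets[0]: bad value
```

>>> jog_arm --targets '[{"tx": 0.4, "ty": -1}, {"tx": 0.4, "ty": -1}, {"tx": 0.4, "ty": -1}, {"tx": 0.4, "ty": -1}, {"tx": 0.4, "ty": -1}, {"tx": 0.4, "ty": -1}, {"tx": 0.4, "ty": -1}, {"tx": 0.4, "ty": -1}, {"tx": 0.4, "ty": -1}, {"tx": 0.4, "ty": -1}]'

```text
$.targets[0]: bad value
```

```bash
python3 - <<'E'
from h import *
print(manip.sense()['tcp_pos']); go(.530,.318,.140)
c=snap('wrist','w1'); print([px(c,p).round() for p in [(.563,.318,.201),(.53,.318,.14)]])
cv2.imwrite('pics/w1v.png',cv2.resize(c['img'][:,:,::-1],(640,480)))
E
```

```text
[ 0.32518191 -0.2832576   0.30666239]
shares [ 0.972 -2.348  0.664] [ 1.79925169e+02 -3.84299149e-02  3.68442604e+00]
[array([-674., -228.]), array([-428.,  -97.])]
```

View pics/w1v.png

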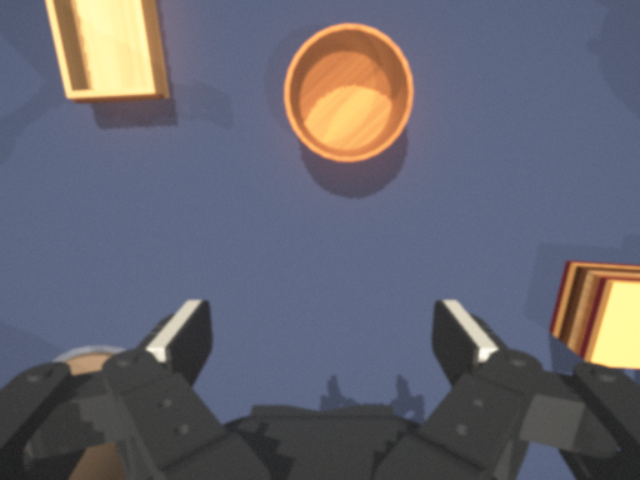

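The wrist view shows the bowl's rim at about (348,92) of 640×480 and the tray's near end at (120,98); both agree with the map. The two moves were refused because every row needs all four keys, so I send them again.

>>> jog_arm --targets '[{"tx": 0.4, "ty": -1, "tz": 0, "twist": 0}, {"tx": 0.4, "ty": -1, "tz": 0, "twist": 0}, {"tx": 0.4, "ty": -1, "tz": 0, "twist": 0}, {"tx": 0.4, "ty": -1, "tz": 0, "twist": 0}, {"tx": 0.4, "ty": -1, "tz": 0, "twist": 0}, {"tx": 0.4, "ty": -1, "tz": 0, "twist": 0}, {"tx": 0.4, "ty": -1, "tz": 0, "twist": 0}, {"tx": 0.4, "ty": -1, "tz": 0, "twist": 0}, {"tx": 0.4, "ty": -1, "tz": 0, "twist": 0}, {"tx": 0.4, "ty": -1, "tz": 0, "twist": 0}]'

```text
time_s: 1.82
tcp_pos: [0.4091, -0.0301, 0.3056]
tool_rot: [180.0, 0.1, 3.4]
wrist_force: [-1.1, -0.7, 0.4]
width: 0.998
gripper_force: 0.0
```

>>> jog_arm --targets '[{"tx": 0.4, "ty": -1, "tz": 0, "twist": 0}, {"tx": 0.4, "ty": -1, "tz": 0, "twist": 0}, {"tx": 0.4, "ty": -1, "tz": 0, "twist": 0}, {"tx": 0.4, "ty": -1, "tz": 0, "twist": 0}, {"tx": 0.4, "ty": -1, "tz": 0, "twist": 0}, {"tx": 0.4, "ty": -1, "tz": 0, "twist": 0}, {"tx": 0.4, "ty": -1, "tz": 0, "twist": 0}, {"tx": 0.4, "ty": -1, "tz": 0, "twist": 0}, {"tx": 0.4, "ty": -1, "tz": 0, "twist": 0}, {"tx": 0.4, "ty": -1, "tz": 0, "twist": 0}]'

```text
time_s: 2.65
tcp_pos: [0.4941, 0.2246, 0.3057]
tool_rot: [179.9, 0.1, 3.4]
wrist_force: [-0.2, 0.1, 0.3]
width: 1.001
gripper_force: 0.0
```

```bash
python3 - <<'E'
from h import *
print(manip.sense()['tcp_pos']); go(.530,.318,.140)
c=snap('wrist','w2'); print([px(c,p).round()*1.25 for p in [(.563,.318,.201),(.53,.318,.14)]])
cv2.imwrite('pics/w2v.png',cv2.resize(c['img'][:,:,::-1],(640,480)))
E
```

```text
[0.49405599 0.22458723 0.30568707]
shares [ 0.166 -0.366  0.662] [1.79912951e+02 7.89868429e-02 3.35400067e+00]
[array([180. , 132.5]), array([208.75, 176.25])]
```

View pics/w2v.png

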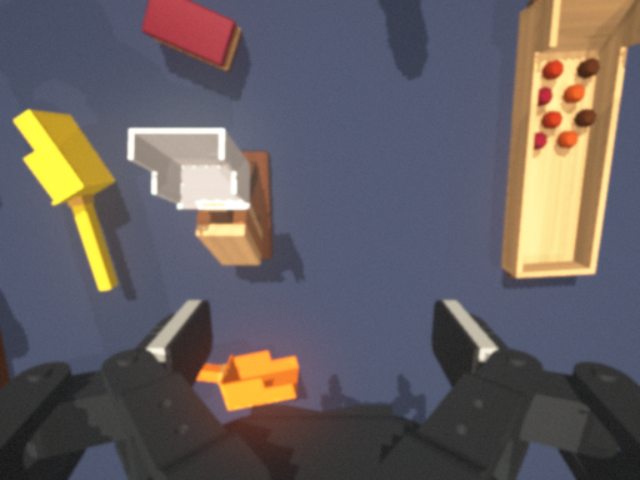

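The wrist view shows the scoop lip centred at about (176,130), 3–4 px from the prediction of (180,132), and the yaw agrees. I go over it, descend and grip the bowl's sides.

>>> jog_arm --targets '[{"tx": 0.166, "ty": -0.373, "tz": 0, "twist": 0}, {"tx": 0.166, "ty": -0.373, "tz": 0, "twist": 0}, {"tx": 0.166, "ty": -0.373, "tz": 0, "twist": 0}, {"tx": 0.166, "ty": -0.373, "tz": 0.15, "twist": 0}, {"tx": 0.166, "ty": -0.373, "tz": 0.3, "twist": 0}, {"tx": 0.166, "ty": -0.373, "tz": 0.45, "twist": 0}, {"tx": 0.166, "ty": -0.373, "tz": 0.58, "twist": 0}, {"tx": 0.166, "ty": -0.373, "tz": 0.66, "twist": 0}, {"tx": 0.166, "ty": -0.373, "tz": 0.66, "twist": 0}, {"tx": 0.166, "ty": -0.373, "tz": 0.66, "twist": 0}]'

```text
time_s: 3.53
tcp_pos: [0.5291, 0.3203, 0.1404]
tool_rot: [179.9, 0.2, 3.4]
wrist_force: [0.2, 0.3, 0.4]
width: 0.999
gripper_force: 0.0
```

>>> jog_arm --targets '[{"tx": 0, "ty": 0, "tz": 0, "twist": 0}, {"tx": 0, "ty": 0, "tz": 0, "twist": 0}, {"tx": 0, "ty": 0, "tz": 0, "twist": 0}, {"tx": 0, "ty": 0, "tz": 0, "twist": 0}, {"tx": 0, "ty": 0, "tz": 0, "twist": 0}, {"tx": 0, "ty": 0, "tz": 0, "twist": 0}, {"tx": 0, "ty": 0, "tz": 0, "twist": 0}, {"tx": 0, "ty": 0, "tz": 0, "twist": 0}, {"tx": 0, "ty": 0, "tz": 0, "twist": 0}, {"tx": 0, "ty": 0, "tz": 0, "twist": 0}]' --fingers -1 --newtons 60

```text
time_s: 4.37
tcp_pos: [0.5319, 0.3229, 0.1446]
tool_rot: [-179.9, -0.3, 3.5]
wrist_force: [-0.7, -2.7, 6.7]
width: 0.715
gripper_force: 65.4
```

>>> jog_arm --targets '[{"tx": 0.022, "ty": 0, "tz": -0.031, "twist": 0}, {"tx": 0.044, "ty": 0, "tz": -0.063, "twist": 0}, {"tx": 0.066, "ty": 0, "tz": -0.094, "twist": 0}, {"tx": 0.088, "ty": 0, "tz": -0.126, "twist": 0}, {"tx": 0.11, "ty": 0, "tz": -0.157, "twist": 0}, {"tx": 0.132, "ty": 0, "tz": -0.189, "twist": 0}, {"tx": 0.154, "ty": 0, "tz": -0.22, "twist": 0}, {"tx": 0.176, "ty": 0, "tz": -0.251, "twist": 0}, {"tx": 0.198, "ty": 0, "tz": -0.283, "twist": 0}, {"tx": 0.22, "ty": 0, "tz": -0.314, "twist": 0}]'

```text
time_s: 5.2
tcp_pos: [0.5849, 0.3258, 0.2206]
tool_rot: [180.0, 0.0, 3.5]
wrist_force: [-0.2, 0.0, -1.3]
width: 0.717
gripper_force: 65.6
```

>>> jog_arm --targets '[{"tx": 0.022, "ty": 0, "tz": -0.031, "twist": 0}, {"tx": 0.044, "ty": 0, "tz": -0.063, "twist": 0}, {"tx": 0.066, "ty": 0, "tz": -0.094, "twist": 0}, {"tx": 0.07, "ty": 0, "tz": -0.12, "twist": 0}, {"tx": 0.07, "ty": 0, "tz": -0.16, "twist": 0}, {"tx": 0.07, "ty": 0, "tz": -0.16, "twist": 0}, {"tx": 0.07, "ty": 0, "tz": -0.16, "twist": 0}, {"tx": 0.07, "ty": 0, "tz": -0.16, "twist": 0}, {"tx": 0.07, "ty": 0, "tz": -0.16, "twist": 0}, {"tx": 0.07, "ty": 0, "tz": -0.16, "twist": 0}]'

```text
time_s: 6.03
tcp_pos: [0.6014, 0.3267, 0.259]
tool_rot: [180.0, 0.1, 3.5]
wrist_force: [0.3, -0.2, -1.4]
width: 0.716
gripper_force: 65.6
```

```bash
python3 - <<'E'
from h import *
c=snap('side','s1'); print(manip.sense()['tcp_pos'],px(c,manip.sense()['tcp_pos']))
cv2.imwrite('pics/s1v.png',crop('s1',200,0,400,170,3.5))
E
```

```text
[0.60150342 0.32677451 0.25901575] [285.41930701  83.52027063]
```

View pics/s1v.png

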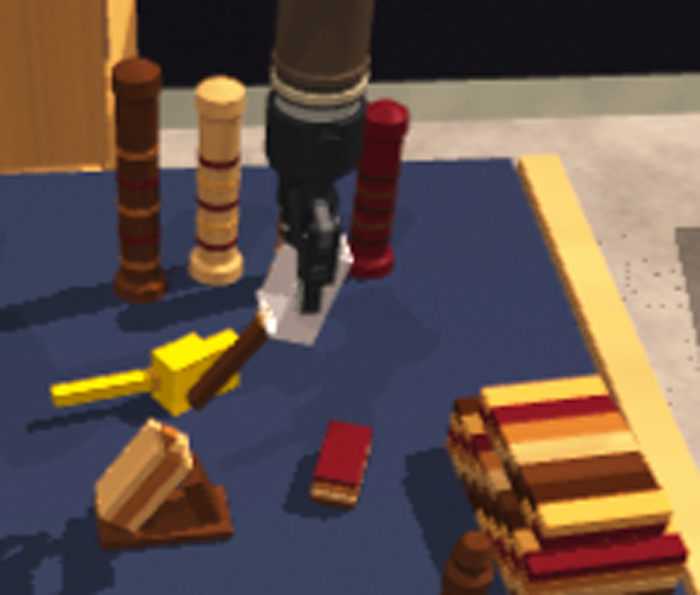

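The side crop shows the scoop clear of the stand, handle hanging back and down at about 55°, held by the bowl sides (fingers at about (315,290)). I carry it to the free counter at about (0.40, 0.14) and tip it onto its floor by rolling it over its handle end.

>>> jog_arm --targets '[{"tx": -0.05, "ty": 0.04, "tz": 0, "twist": 0}, {"tx": -0.15, "ty": 0.12, "tz": 0, "twist": 0}, {"tx": -0.27, "ty": 0.22, "tz": 0, "twist": 0}, {"tx": -0.39, "ty": 0.32, "tz": 0, "twist": 0}, {"tx": -0.51, "ty": 0.42, "tz": 0, "twist": 0}, {"tx": -0.63, "ty": 0.52, "tz": 0, "twist": 0}, {"tx": -0.73, "ty": 0.61, "tz": 0, "twist": 0}, {"tx": -0.81, "ty": 0.67, "tz": 0, "twist": 0}, {"tx": -0.844, "ty": 0.698, "tz": 0, "twist": 0}, {"tx": -0.844, "ty": 0.698, "tz": 0, "twist": 0}]'

```text
time_s: 6.92
tcp_pos: [0.4003, 0.1387, 0.2596]
tool_rot: [180.0, 0.0, 3.4]
wrist_force: [1.0, 0.4, -2.4]
width: 0.716
gripper_force: 65.8
```

>>> jog_arm --targets '[{"tx": 0, "ty": 0, "tz": 0.1, "twist": 0}, {"tx": 0, "ty": 0, "tz": 0.22, "twist": 0}, {"tx": 0, "ty": 0, "tz": 0.34, "twist": 0}, {"tx": 0, "ty": 0, "tz": 0.44, "twist": 0}, {"tx": 0, "ty": 0, "tz": 0.52, "twist": 0}, {"tx": 0, "ty": 0, "tz": 0.56, "twist": 0}, {"tx": 0, "ty": 0, "tz": 0.58, "twist": 0}, {"tx": 0, "ty": 0, "tz": 0.58, "twist": 0}, {"tx": 0, "ty": 0, "tz": 0.58, "twist": 0}, {"tx": 0, "ty": 0, "tz": 0.58, "twist": 0}]' --fingers -1 --newtons 25

```text
time_s: 7.75
tcp_pos: [0.4037, 0.1404, 0.1161]
tool_rot: [-180.0, -0.2, 3.5]
wrist_force: [0.4, 0.5, -1.4]
width: 0.713
gripper_force: 65.9
```

>>> jog_arm --targets '[{"tx": 0, "ty": 0, "tz": 0.04, "twist": 0}, {"tx": 0.01, "ty": 0, "tz": 0.07, "twist": 0}, {"tx": 0.035, "ty": 0, "tz": 0.095, "twist": 0}, {"tx": 0.065, "ty": 0, "tz": 0.12, "twist": 0}, {"tx": 0.095, "ty": 0, "tz": 0.145, "twist": 0}, {"tx": 0.125, "ty": 0, "tz": 0.17, "twist": 0}, {"tx": 0.15, "ty": 0, "tz": 0.2, "twist": 0}, {"tx": 0.17, "ty": 0, "tz": 0.23, "twist": 0}, {"tx": 0.19, "ty": 0, "tz": 0.26, "twist": 0}, {"tx": 0.21, "ty": 0, "tz": 0.29, "twist": 0}]'

```text
time_s: 8.58
tcp_pos: [0.4544, 0.143, 0.0415]
tool_rot: [-180.0, 0.0, 3.5]
wrist_force: [0.9, 0.9, 1.9]
width: 0.718
gripper_force: 64.9
```

```bash
python3 - <<'E'
from h import *
c=snap('side','s2'); p=manip.sense()['tcp_pos']; u=px(c,p).astype(int); print(p,u)
cv2.imwrite('pics/s2v.png',crop('s2',max(u[0]-90,0),max(u[1]-70,0),u[0]+90,u[1]+60,4))
E
```

```text
[0.4542777  0.14287704 0.04021797] [240 180]
```

View pics/s2v.png

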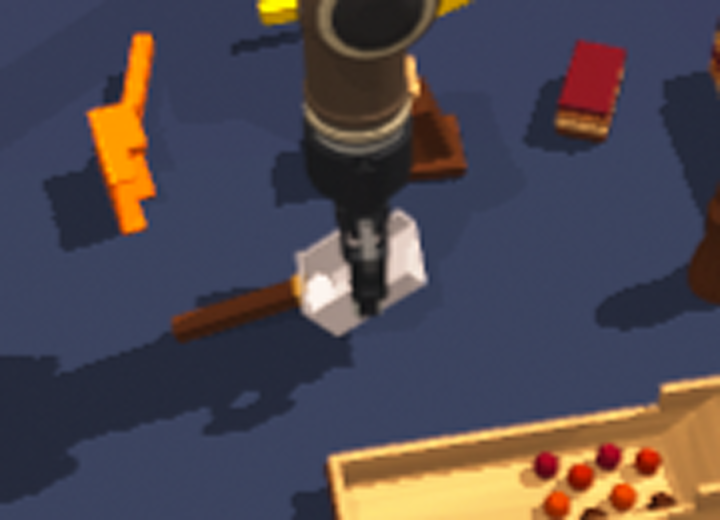

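The side crop shows the scoop tilted about 40°, handle end on the counter near (185,330), turning in the grip as planned. I continue down and release.

>>> jog_arm --targets '[{"tx": 0.01, "ty": 0, "tz": 0.025, "twist": 0}, {"tx": 0.02, "ty": 0, "tz": 0.05, "twist": 0}, {"tx": 0.03, "ty": 0, "tz": 0.07, "twist": 0}, {"tx": 0.045, "ty": 0, "tz": 0.085, "twist": 0}, {"tx": 0.06, "ty": 0, "tz": 0.1, "twist": 0}, {"tx": 0.075, "ty": 0, "tz": 0.115, "twist": 0}, {"tx": 0.09, "ty": 0, "tz": 0.13, "twist": 0}, {"tx": 0.1, "ty": 0, "tz": 0.135, "twist": 0}, {"tx": 0.11, "ty": 0, "tz": 0.135, "twist": 0}, {"tx": 0.11, "ty": 0, "tz": 0.135, "twist": 0}]'

```text
time_s: 9.47
tcp_pos: [0.4812, 0.1445, 0.0083]
tool_rot: [180.0, 0.1, 3.5]
wrist_force: [-2.6, -0.2, 4.8]
width: 0.717
gripper_force: 70.6
```

>>> jog_arm --targets '[{"tx": 0, "ty": 0, "tz": 0, "twist": 0}, {"tx": 0, "ty": 0, "tz": 0, "twist": 0}, {"tx": 0, "ty": 0, "tz": 0, "twist": 0}, {"tx": 0, "ty": 0, "tz": 0, "twist": 0}, {"tx": 0, "ty": 0, "tz": -0.05, "twist": 0}, {"tx": 0, "ty": 0, "tz": -0.15, "twist": 0}, {"tx": 0, "ty": 0, "tz": -0.28, "twist": 0}, {"tx": -0.05, "ty": 0, "tz": -0.4, "twist": 0}, {"tx": -0.15, "ty": 0, "tz": -0.5, "twist": 0}, {"tx": -0.25, "ty": 0, "tz": -0.5, "twist": 0}]' --fingers 1

```text
time_s: 10.3
tcp_pos: [0.4241, 0.142, 0.1389]
tool_rot: [-179.9, -0.7, 3.5]
wrist_force: [1.2, -0.5, 0.2]
width: 0.999
gripper_force: 0.0
```

```bash
python3 - <<'E'
from h import *
c=snap('wrist','w3'); p=manip.sense()['tcp_pos']; print(p,manip.sense()['tool_rot'])
cv2.imwrite('pics/w3v.png',cv2.resize(c['img'][:,:,::-1],(640,480)))
E
```

```text
[0.41549913 0.14078297 0.13510363] [-1.79982330e+02  7.44832796e-02  3.50443706e+00]
```

View pics/w3v.png

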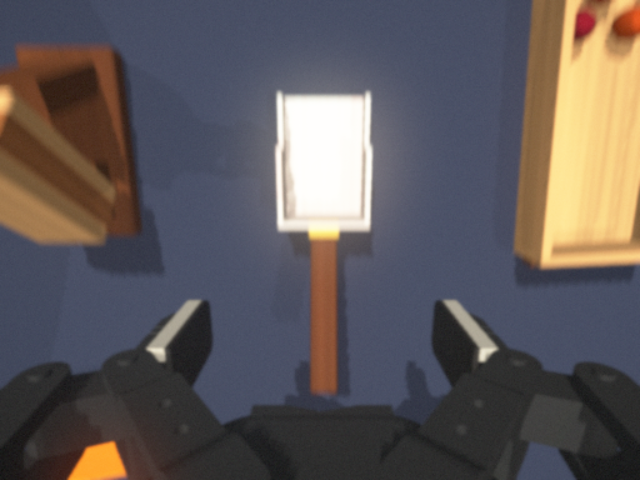

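The wrist view shows the scoop level, mouth up: lip edge at v≈95 (u 279–369), back wall at v≈230, handle end at about (324,393).

```bash
python3 - <<'E'
from h import *
c=load('w3'); k=.8
L=[w(c,u*k,v*k,z) for u,v,z in [(279,95,.0),(369,95,.0),(278,232,.04),(371,232,.04),(324,393,.065)]]
print(np.round(L,4)); l=(L[0]+L[1])/2; b=(L[2]+L[3])/2; e=L[4]
d=l-e; yaw=np.arctan2(d[1],d[0]); print('yaw',np.degrees(yaw),'lengths',np.linalg.norm((l-e)[:2]),np.linalg.norm((l-b)[:2]),np.linalg.norm(L[2]-L[3]))
x=np.array([np.cos(yaw),np.sin(yaw)]); o=(l[:2]-.043*x+b[:2]+.043*x+e[:2]+.146*x)/3; h=o-.107*x; print('origin',o,'handle',h)
go(h[0],h[1],.036)
t=np.radians(6); X=np.array([np.cos(t),np.sin(t)]); C=np.array([.5695,-.043])
for lx in (-20,100): print('tcp for lip tray-x',lx,C+(lx-150)/1000*X)
E
```

```text
[[0.5251 0.1772 0.    ]
 [0.529  0.1125 0.    ]
 [0.4331 0.1705 0.04  ]
 [0.4369 0.1076 0.04  ]
 [0.328  0.1328 0.065 ]]
yaw 3.4572267854888974 lengths 0.19942706395839324 0.09216518007029648 0.06301095689605148
origin [0.47857913 0.1418467 ] handle [0.37177386 0.13539424]
shares [-0.175  0.011  0.397] [-1.79982330e+02  7.44832796e-02  3.50443706e+00]
tcp for lip tray-x -20 [ 0.40043128 -0.06076984]
tcp for lip tray-x 100 [ 0.51977391 -0.04822642]
```

>>> jog_arm --targets '[{"tx": -0.1, "ty": 0.006, "tz": 0, "twist": 0}, {"tx": -0.185, "ty": 0.011, "tz": 0.05, "twist": 0}, {"tx": -0.185, "ty": 0.011, "tz": 0.15, "twist": 0}, {"tx": -0.185, "ty": 0.011, "tz": 0.25, "twist": 0}, {"tx": -0.185, "ty": 0.011, "tz": 0.33, "twist": 0}, {"tx": -0.185, "ty": 0.011, "tz": 0.38, "twist": 0}, {"tx": -0.185, "ty": 0.011, "tz": 0.396, "twist": 0}, {"tx": -0.185, "ty": 0.011, "tz": 0.396, "twist": 0}, {"tx": -0.185, "ty": 0.011, "tz": 0.396, "twist": 0}, {"tx": -0.185, "ty": 0.011, "tz": 0.396, "twist": 0}]'

```text
time_s: 11.18
tcp_pos: [0.3745, 0.1356, 0.0353]
tool_rot: [-180.0, -0.1, 3.5]
wrist_force: [-0.0, 0.7, 0.9]
width: 0.999
gripper_force: 0.0
```

>>> jog_arm --targets '[{"tx": 0, "ty": 0, "tz": 0, "twist": 0}, {"tx": 0, "ty": 0, "tz": 0, "twist": 0}, {"tx": 0, "ty": 0, "tz": 0, "twist": 0}, {"tx": 0, "ty": 0, "tz": 0, "twist": 0}, {"tx": 0, "ty": 0, "tz": 0, "twist": 0}, {"tx": 0, "ty": 0, "tz": 0, "twist": 0}, {"tx": 0, "ty": 0, "tz": 0, "twist": 0}, {"tx": 0, "ty": 0, "tz": 0, "twist": 0}, {"tx": 0, "ty": 0, "tz": 0, "twist": 0}, {"tx": 0, "ty": 0, "tz": 0, "twist": 0}]' --fingers -1 --newtons 100

```text
time_s: 12.02
tcp_pos: [0.3737, 0.1354, 0.0347]
tool_rot: [-180.0, -0.0, 3.5]
wrist_force: [-1.0, -1.0, 4.5]
width: 0.192
gripper_force: 97.5
```

```bash
python3 - <<'E'
from h import *
t=load('top0'); k=1/1.5625; a=np.radians(6); X=np.array([np.cos(a),np.sin(a)]); Y=np.array([-X[1],X[0]]); C=np.array([.5695,-.043])
for u,v in [(406,216),(426,214),(404,230),(422,227),(412,242),(431,239),(406,255),(424,252)]:
    p=w(t,u*k,v*k,.016)[:2]-C; print(np.round([p@X*1000,p@Y*1000]))
c=load('w2'); q=.8
for u,v,z in [(513,277,.0),(520,265,.038),(586,264,.038),(553,69,.016),(585,118,.016),(540,140,.016),(568,139,.016)]:
    p=w(c,u*q,v*q,z)[:2]-C; print('w2',np.round([p@X*1000,p@Y*1000]))
p=C-.167*X; go(p[0],p[1],.13)
E
```

```text
[86. 16.]
[ 85. -23.]
[60. 23.]
[ 61. -12.]
[35. 11.]
[ 36. -26.]
[11. 26.]
[13. -9.]
w2 [-158.   28.]
w2 [-128.   42.]
w2 [-131.  -36.]
w2 [86. 15.]
w2 [ 34. -27.]
w2 [13. 21.]
w2 [ 12. -11.]
shares [ 0.071  0.789 -0.381] [-1.79998923e+02 -1.35912609e-02  3.48472704e+00]
```

>>> jog_arm --targets '[{"tx": 0, "ty": 0, "tz": -0.1, "twist": 0}, {"tx": 0, "ty": 0, "tz": -0.24, "twist": 0}, {"tx": 0, "ty": 0.05, "tz": -0.36, "twist": 0}, {"tx": 0.01, "ty": 0.17, "tz": -0.38, "twist": -0.01}, {"tx": 0.02, "ty": 0.32, "tz": -0.38, "twist": -0.03}, {"tx": 0.035, "ty": 0.46, "tz": -0.38, "twist": -0.05}, {"tx": 0.05, "ty": 0.6, "tz": -0.38, "twist": -0.07}, {"tx": 0.065, "ty": 0.72, "tz": -0.38, "twist": -0.083}, {"tx": 0.07, "ty": 0.78, "tz": -0.38, "twist": -0.083}, {"tx": 0.071, "ty": 0.789, "tz": -0.38, "twist": -0.083}]'

```text
time_s: 12.85
tcp_pos: [0.4032, -0.0629, 0.1291]
tool_rot: [180.0, 0.0, 5.8]
wrist_force: [-0.0, 0.6, -2.2]
width: 0.188
gripper_force: 97.8
```

```bash
python3 - <<'E'
from h import *
p=np.array([.5695,-.043])-.167*np.array([np.cos(.1047),np.sin(.1047)]); go(p[0],p[1],.046); print(manip.sense()['tcp_pos'],manip.sense()['wrist_force'],manip.sense()['wrist_torque'])
c=snap('wrist','w4'); cv2.imwrite('pics/w4v.png',cv2.resize(c['img'][:,:,::-1],(640,480)))
E
```

```text
shares [ 0.002 -0.01   0.333] [1.79959532e+02 3.52337721e-02 5.77428889e+00]
[ 0.4032081  -0.06288794  0.12914111] [-0.0294757   0.64190566 -2.24330267] [-0.00180686  0.13937318 -0.04675955]
```

View pics/w4v.png

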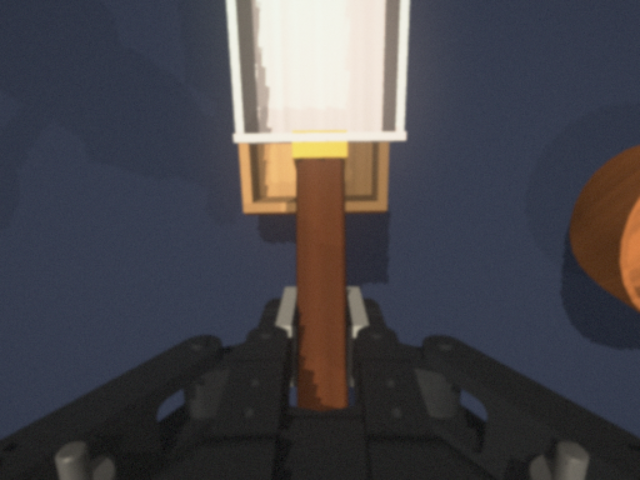

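The wrist view shows the scoop held straight (back wall u 234–406, v 137) and the tray's near end below it (u 240–390, v 212). I check the lateral offset and the droop.

```bash
python3 - <<'E'
from h import *
c=load('w4'); a=np.radians(5.8); X=np.array([np.cos(a),np.sin(a)]); Y=np.array([-X[1],X[0]]); p0=np.array([.4032,-.0629]); k=.8
for n,u,v,z in [('trayL',241,212,.038),('trayR',389,212,.038),('innerfar L',250,143,.038),('backL',234,138,.134),('backR',406,137,.134),('handend',320,409,.162)]:
    p=w(c,u*k,v*k,z)[:2]-p0; print(n,np.round([p@X*1000,p@Y*1000],1))
print('cam',c['pose'][:3,3],c['fx'])
E
```

```text
trayL [24.6 50.1]
trayR [ 24.5 -45.5]
innerfar L [67.5 42.1]
backL [68.8 29.9]
backR [ 69.1 -32.5]
handend [-24.3  -1.2]
cam [ 0.46938375 -0.05787074  0.27302098] 294.43440698860627
```

>>> jog_arm --targets '[{"tx": 0, "ty": -0.014, "tz": 0.05, "twist": 0}, {"tx": 0, "ty": -0.014, "tz": 0.12, "twist": 0}, {"tx": 0, "ty": -0.014, "tz": 0.2, "twist": 0}, {"tx": 0, "ty": -0.014, "tz": 0.27, "twist": 0}, {"tx": 0, "ty": -0.014, "tz": 0.31, "twist": 0}, {"tx": 0, "ty": -0.014, "tz": 0.33, "twist": 0}, {"tx": 0, "ty": -0.014, "tz": 0.335, "twist": 0}, {"tx": 0.01, "ty": -0.014, "tz": 0.34, "twist": 0}, {"tx": 0.025, "ty": -0.014, "tz": 0.35, "twist": 0}, {"tx": 0.04, "ty": -0.014, "tz": 0.355, "twist": 0}]'

```text
time_s: 13.73
tcp_pos: [0.414, -0.0559, 0.0413]
tool_rot: [180.0, -0.1, 6.0]
wrist_force: [-0.5, -0.4, -1.0]
width: 0.19
gripper_force: 97.9
```

>>> jog_arm --targets '[{"tx": 0.03, "ty": 0, "tz": 0.004, "twist": 0}, {"tx": 0.07, "ty": 0, "tz": 0.006, "twist": 0}, {"tx": 0.11, "ty": 0, "tz": 0.006, "twist": 0}, {"tx": 0.15, "ty": 0, "tz": 0.006, "twist": 0}, {"tx": 0.19, "ty": 0, "tz": 0.006, "twist": 0}, {"tx": 0.23, "ty": 0, "tz": 0.006, "twist": 0}, {"tx": 0.27, "ty": 0, "tz": 0.006, "twist": 0}, {"tx": 0.31, "ty": 0, "tz": 0.006, "twist": 0}, {"tx": 0.34, "ty": 0, "tz": 0.006, "twist": 0}, {"tx": 0.36, "ty": 0, "tz": 0.006, "twist": 0}]'

```text
time_s: 14.57
tcp_pos: [0.5049, -0.0466, 0.0404]
tool_rot: [180.0, -0.1, 6.0]
wrist_force: [-3.2, -0.5, 6.3]
width: 0.197
gripper_force: 98.8
```

```bash
python3 - <<'E'
from h import *
c=snap('top','t2'); d=snap('side','s3'); s=manip.sense(); print(s['tcp_pos'],s['wrist_force'])
cv2.imwrite('pics/t2v.png',np.hstack([cv2.resize(crop('t2',220,90,320,230,1),(400,560),interpolation=cv2.INTER_CUBIC),cv2.resize(crop('s3',240,170,360,338,1),(400,560),interpolation=cv2.INTER_CUBIC)]))
E
```

```text
[ 0.50546359 -0.04657657  0.0402981 ] [0.73447796 0.8835736  3.70824866]
```

View pics/t2v.png

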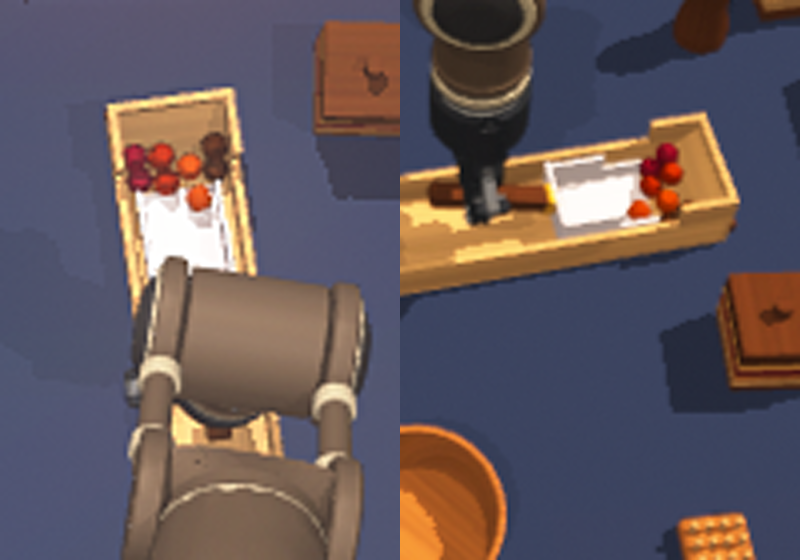

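The picture shows the scoop level on the tray floor with its lip just behind the beads: one orange bead is on the lip, and the others are bunched in front against the slope. That was my tenth picture, so from here I rely on forces and image code. I push on to the slope.

>>> jog_arm --targets '[{"tx": 0.01, "ty": 0, "tz": 0.002, "twist": 0.03}, {"tx": 0.02, "ty": 0, "tz": 0.002, "twist": -0.03}, {"tx": 0.028, "ty": 0, "tz": 0.002, "twist": 0.03}, {"tx": 0.036, "ty": 0, "tz": 0.002, "twist": -0.03}, {"tx": 0.044, "ty": 0, "tz": 0.002, "twist": 0.03}, {"tx": 0.052, "ty": 0, "tz": 0.002, "twist": -0.03}, {"tx": 0.06, "ty": 0, "tz": 0.002, "twist": 0.03}, {"tx": 0.066, "ty": 0, "tz": 0.002, "twist": -0.03}, {"tx": 0.07, "ty": 0, "tz": 0.002, "twist": 0}, {"tx": 0.07, "ty": 0, "tz": 0.002, "twist": 0}]'

```text
time_s: 15.5
tcp_pos: [0.5211, -0.0446, 0.0399]
tool_rot: [180.0, -0.1, 5.9]
wrist_force: [-1.6, 0.2, 8.9]
width: 0.192
gripper_force: 99.1
```

```bash
cat >> h.py <<'E'
a=np.radians(6); X=np.array([np.cos(a),np.sin(a)]); Y=np.array([-X[1],X[0]]); C=np.array([.5695,-.043])
def blobs(tag,z=.02,roi=None):
    c=load(tag); im=cv2.cvtColor(cv2.resize(c['img'],None,fx=4,fy=4,interpolation=cv2.INTER_CUBIC),cv2.COLOR_RGB2HSV).astype(int)
    H,S,V=im[...,0],im[...,1],im[...,2]
    m=(((H<11)|(H>165))&(S>175)&(V>70)).astype(np.uint8)
    n,l,st,ce=cv2.connectedComponentsWithStats(m)
    for i in range(1,n):
        if 60<st[i,4]<12000:
            p=w(c,ce[i][0]/4,ce[i][1]/4,z); q=p[:2]-C
            r=q if roi is None else p[:2]-np.array(roi)
            if (roi is None and abs(q@Y)<.05 and abs(q@X)<.16) or (roi is not None and np.linalg.norm(r)<.06): 
                v=c['img'][min(int(ce[i][1]/4),383),min(int(ce[i][0]/4),511)]; print('px',np.round(ce[i]/4,1),'area',st[i,4],'mm',np.round([r@X*1000,r@Y*1000]),v)
E
python3 - <<'E'
from h import *
s=manip.sense(); print(s['tcp_pos'],s['wrist_force'],(s['tcp_pos'][:2]-C)@X)
print('before');blobs('s3'); snap('side','s4'); print('now'); blobs('s4'); snap('top','t3'); print('top'); blobs('t3')
E
```

```text
[ 0.52110498 -0.04463608  0.03993099] [-1.55975719  0.18217774  8.85378895] -0.048300921734056416
before
px [318.7 223.2] area 2895 mm [107.  17.] [99 21  4]
px [254.1 227.4] area 632 mm [-81.  35.] [73 37 18]
px [277.2 228.4] area 923 mm [-16.  20.] [135  64  30]
px [311.7 232.9] area 404 mm [ 78. -11.] [226  64   0]
now
px [320.8 216.3] area 583 mm [120.  39.] [142  16  36]
px [317.1 227.1] area 2168 mm [98.  5.] [207 179 168]
px [259.8 226.6] area 665 mm [-64.  35.] [75 37 19]
px [283.  227.5] area 873 mm [ 1. 21.] [134  63  28]
px [332.6 227.8] area 137 mm [142.  -5.] [97 40 16]
top
px [254.1 128.4] area 351 mm [117.  29.] [185  45  67]
px [263.1 129.7] area 457 mm [109.   3.] [208  57  30]
px [269.4 131.5] area 476 mm [101. -15.] [243 103  39]
px [258. 134.] area 292 mm [98. 20.] [193  49  72]
px [267.4 138.8] area 862 mm [81. -6.] [177  62  29]
```

>>> jog_arm --targets '[{"tx": 0.01, "ty": 0, "tz": -0.004, "twist": 0.03}, {"tx": 0.02, "ty": 0, "tz": -0.004, "twist": -0.03}, {"tx": 0.03, "ty": 0, "tz": -0.004, "twist": 0.03}, {"tx": 0.038, "ty": 0, "tz": -0.004, "twist": -0.03}, {"tx": 0.046, "ty": 0, "tz": -0.004, "twist": 0.03}, {"tx": 0.054, "ty": 0, "tz": -0.004, "twist": -0.03}, {"tx": 0.062, "ty": 0, "tz": -0.004, "twist": 0.03}, {"tx": 0.07, "ty": 0, "tz": -0.004, "twist": -0.03}, {"tx": 0.075, "ty": 0, "tz": -0.004, "twist": 0}, {"tx": 0.075, "ty": 0, "tz": -0.004, "twist": 0}]'

```text
time_s: 16.43
tcp_pos: [0.5237, -0.0425, 0.0358]
tool_rot: [-179.7, 1.8, 6.0]
wrist_force: [-24.1, -4.4, 12.7]
width: 0.195
gripper_force: 98.9
```

```bash
python3 - <<'E'
from h import *
s=manip.sense(); print(s['tcp_pos'],s['wrist_force'],(s['tcp_pos'][:2]-C)@X)
snap('side','s5'); print('side'); blobs('s5'); snap('top','t4'); print('top'); blobs('t4')
E
```

```text
[ 0.52370058 -0.04245391  0.03579469] [-24.1439888   -4.38161968  12.6768181 ] -0.045491444098025066
side
px [318.7 224.8] area 2849 mm [105.  12.] [117  21   2]
px [260.5 226.8] area 763 mm [-62.  34.] [79 39 20]
px [284.3 227.3] area 774 mm [ 5. 21.] [137  65  29]
px [334.2 227.3] area 187 mm [147.  -4.] [103  45  19]
top
px [256.4 127.6] area 360 mm [118.  22.] [188  47  67]
px [266.2 130. ] area 966 mm [107.  -6.] [161  60  33]
px [257.9 134.5] area 324 mm [97. 20.] [189  49  73]
px [267.2 137.2] area 875 mm [85. -6.] [176  62  30]
```

>>> jog_arm --targets '[{"tx": 0, "ty": 0, "tz": 0, "twist": 0}, {"tx": 0, "ty": 0, "tz": 0, "twist": 0}, {"tx": 0, "ty": 0, "tz": 0, "twist": 0}, {"tx": 0, "ty": 0, "tz": 0, "twist": 0}, {"tx": 0, "ty": 0, "tz": 0, "twist": 0}, {"tx": 0, "ty": 0, "tz": 0, "twist": 0}, {"tx": 0, "ty": 0, "tz": 0, "twist": 0}, {"tx": 0, "ty": 0, "tz": 0, "twist": 0}, {"tx": 0, "ty": 0, "tz": 0, "twist": 0}, {"tx": 0, "ty": 0, "tz": 0, "twist": 0}]' --fingers -0.62 --newtons 40

```text
time_s: 17.37
tcp_pos: [0.5237, -0.0425, 0.0358]
tool_rot: [-179.7, 1.8, 6.0]
wrist_force: [-23.4, -4.7, 12.3]
width: 0.194
gripper_force: 86.3
```

```bash
python3 - <<'E'
from h import *
s=manip.sense(); print(s['tcp_pos'],s['wrist_force'],(s['tcp_pos'][:2]-C)@X)
snap('side','s6'); print('side'); blobs('s6'); snap('top','t5'); print('top'); blobs('t5')
E
```

```text
[ 0.52370779 -0.04247357  0.03578176] [-23.37059039  -4.71311924  12.25040856] -0.045486332471407445
side
px [318.6 224.8] area 2842 mm [105.  12.] [116  20   0]
px [260.6 226.8] area 784 mm [-62.  34.] [78 38 19]
px [284.3 227.3] area 770 mm [ 5. 21.] [137  65  29]
px [334.3 227.3] area 182 mm [147.  -4.] [104  45  19]
top
px [256.4 127.6] area 357 mm [118.  22.] [188  47  66]
px [266.2 130. ] area 965 mm [107.  -6.] [161  61  33]
px [257.9 134.5] area 325 mm [97. 20.] [189  50  73]
px [267.1 137.2] area 877 mm [85. -6.] [175  63  32]
```

>>> jog_arm --targets '[{"tx": 0, "ty": 0, "tz": 0, "twist": 0}, {"tx": 0, "ty": 0, "tz": 0, "twist": 0}, {"tx": 0, "ty": 0, "tz": 0, "twist": 0}, {"tx": 0, "ty": 0, "tz": 0, "twist": 0}, {"tx": 0, "ty": 0, "tz": 0, "twist": 0}, {"tx": 0, "ty": 0, "tz": 0, "twist": 0}, {"tx": 0, "ty": 0, "tz": 0, "twist": 0}, {"tx": 0, "ty": 0, "tz": 0, "twist": 0}, {"tx": 0, "ty": 0, "tz": 0, "twist": 0}, {"tx": 0, "ty": 0, "tz": 0, "twist": 0}]' --fingers -0.59 --newtons 40

```text
time_s: 18.3
tcp_pos: [0.5286, -0.0421, 0.0363]
tool_rot: [-179.8, 1.2, 6.0]
wrist_force: [-13.2, -1.6, 3.9]
width: 0.203
gripper_force: 24.1
```

>>> jog_arm --targets '[{"tx": 0.005, "ty": 0, "tz": 0, "twist": 0.03}, {"tx": 0.01, "ty": 0, "tz": 0, "twist": -0.03}, {"tx": 0.015, "ty": 0, "tz": 0, "twist": 0.03}, {"tx": 0.02, "ty": 0, "tz": 0, "twist": -0.03}, {"tx": 0.025, "ty": 0, "tz": 0, "twist": 0.03}, {"tx": 0.03, "ty": 0, "tz": 0, "twist": -0.03}, {"tx": 0.035, "ty": 0, "tz": 0, "twist": 0.03}, {"tx": 0.04, "ty": 0, "tz": 0, "twist": -0.03}, {"tx": 0.04, "ty": 0, "tz": 0, "twist": 0}, {"tx": 0.04, "ty": 0, "tz": 0, "twist": 0}]' --fingers -0.59

```text
time_s: 19.13
tcp_pos: [0.5389, -0.041, 0.0359]
tool_rot: [-179.8, 1.2, 5.9]
wrist_force: [-12.1, -1.5, 0.3]
width: 0.206
gripper_force: 23.5
```

```bash
python3 - <<'E'
from h import *
s=manip.sense(); print(s['tcp_pos'],s['wrist_force'],(s['tcp_pos'][:2]-C)@X)
snap('side','s7'); print('side'); blobs('s7'); snap('top','t6'); print('top'); blobs('t6')
# bright scoop outline in side view: silver = low sat, bright
for tag in('s3','s7'):
    im=cv2.cvtColor(load(tag)['img'],cv2.COLOR_RGB2HSV).astype(int); m=((im[...,1]<45)&(im[...,2]>120)).astype(np.uint8)
    n,l,st,ce=cv2.connectedComponentsWithStats(m[170:338,240:360])
    i=1+np.argmax(st[1:,4]); ys,xs=np.where(l==i); P=np.c_[xs+240,ys+170]; print(tag,st[i],'hull',cv2.approxPolyDP(cv2.convexHull(P.astype(np.int32)),1.5,True)[:,0].tolist())
E
```

```text
[ 0.53890189 -0.04100043  0.03594357] [-12.12267036  -1.51704563   0.26422994] -0.030221480324799092
side
px [323.2 221.1] area 2085 mm [122.  22.] [203  32   0]
px [301.5 223.3] area 438 mm [57. 25.] [197  30   0]
px [289.3 225.6] area 738 mm [20. 24.] [138  65  30]
px [265.8 226.8] area 877 mm [-47.  31.] [82 41 21]
px [332.7 226.2] area 126 mm [144.  -0.] [91 43 21]
top
px [257.3 123. ] area 358 mm [132.  18.] [182  47  68]
px [263.2 126.9] area 377 mm [118.   2.] [220  70  44]
px [270.2 128.5] area 485 mm [110. -18.] [240 102  43]
px [258.4 131.7] area 335 mm [105.  18.] [183  51  73]
px [271.  135.5] area 388 mm [ 89. -18.] [241 103  41]
s3 [ 44  47  34  24 447] hull [[317, 235], [288, 240], [284, 219], [297, 217], [311, 218]]
s7 [ 55  41  29  27 374] hull [[322, 233], [301, 237], [295, 216], [312, 211], [316, 214], [323, 231]]
```

>>> jog_arm --targets '[{"tx": 0, "ty": 0, "tz": 0.01, "twist": 0.02}, {"tx": -0.005, "ty": 0, "tz": 0.02, "twist": -0.02}, {"tx": -0.005, "ty": 0, "tz": 0.03, "twist": 0.02}, {"tx": -0.01, "ty": 0, "tz": 0.04, "twist": -0.02}, {"tx": -0.01, "ty": 0, "tz": 0.05, "twist": 0.02}, {"tx": -0.015, "ty": 0, "tz": 0.06, "twist": -0.02}, {"tx": -0.015, "ty": 0, "tz": 0.06, "twist": 0.02}, {"tx": -0.02, "ty": 0, "tz": 0.06, "twist": -0.02}, {"tx": -0.02, "ty": 0, "tz": 0.06, "twist": 0}, {"tx": -0.02, "ty": 0, "tz": 0.06, "twist": 0}]'

```text
time_s: 20.07
tcp_pos: [0.5397, -0.0418, 0.023]
tool_rot: [-179.9, 0.4, 6.0]
wrist_force: [-5.6, -0.8, -1.1]
width: 0.205
gripper_force: 22.5
```

>>> jog_arm --targets '[{"tx": 0, "ty": 0, "tz": 0, "twist": 0}, {"tx": 0, "ty": 0, "tz": 0, "twist": 0}, {"tx": 0, "ty": 0, "tz": 0, "twist": 0}, {"tx": 0, "ty": 0, "tz": 0, "twist": 0}, {"tx": 0, "ty": 0, "tz": 0, "twist": 0}, {"tx": 0, "ty": 0, "tz": 0, "twist": 0}, {"tx": 0, "ty": 0, "tz": 0, "twist": 0}, {"tx": 0, "ty": 0, "tz": 0, "twist": 0}, {"tx": 0, "ty": 0, "tz": 0, "twist": 0}, {"tx": 0, "ty": 0, "tz": 0, "twist": 0}]' --fingers -1 --newtons 100

```text
time_s: 20.9
tcp_pos: [0.5398, -0.0418, 0.0231]
tool_rot: [-179.9, 0.4, 6.0]
wrist_force: [-6.1, -0.8, -1.4]
width: 0.19
gripper_force: 97.5
```

```bash
cat >> h.py <<'E'
def hull(tag,x0,y0,x1,y1):
    im=cv2.cvtColor(load(tag)['img'],cv2.COLOR_RGB2HSV).astype(int); m=((im[...,1]<45)&(im[...,2]>120)).astype(np.uint8)
    n,l,st,ce=cv2.connectedComponentsWithStats(m[y0:y1,x0:x1])
    i=1+np.argmax(st[1:,4]); ys,xs=np.where(l==i); P=np.c_[xs+x0,ys+y0]; print(tag,st[i],'hull',cv2.approxPolyDP(cv2.convexHull(P.astype(np.int32)),1.5,True)[:,0].tolist())
E
python3 - <<'E'
from h import *
s=manip.sense(); print(s['tcp_pos'],s['wrist_force'],(s['tcp_pos'][:2]-C)@X)
snap('side','s8'); print('side'); blobs('s8'); snap('top','t7'); print('top'); blobs('t7'); hull('s8',240,170,360,338)
E
```

```text
[ 0.53976377 -0.04184964  0.02313869] [-6.10690567 -0.84806687 -1.3584135 ] -0.029453086843162862
side
px [308.5 224.7] area 2484 mm [76. 17.] [107  17  15]
px [333.  226.1] area 133 mm [145.   0.] [89 42 20]
px [288.8 227.7] area 708 mm [17. 17.] [133  65  28]
px [265.4 230.2] area 899 mm [-51.  20.] [101  50  23]
top
px [259.3 134.6] area 324 mm [96. 16.] [173  50  70]
px [266.3 136.7] area 399 mm [87. -3.] [209  66  39]
s8 [ 55  42  35  26 339] hull [[329, 229], [317, 235], [302, 237], [295, 217], [308, 213], [323, 212]]
```

The beads have slid to the back of the tilted scoop, and the grip is back at 97 N. I lift.

>>> jog_arm --targets '[{"tx": -0.01, "ty": 0, "tz": -0.02, "twist": 0}, {"tx": -0.02, "ty": 0, "tz": -0.05, "twist": 0}, {"tx": -0.03, "ty": 0, "tz": -0.1, "twist": 0}, {"tx": -0.03, "ty": 0, "tz": -0.16, "twist": 0}, {"tx": -0.03, "ty": 0, "tz": -0.23, "twist": 0}, {"tx": -0.03, "ty": 0, "tz": -0.3, "twist": 0}, {"tx": -0.03, "ty": 0, "tz": -0.36, "twist": 0}, {"tx": -0.03, "ty": 0, "tz": -0.4, "twist": 0}, {"tx": -0.03, "ty": 0, "tz": -0.42, "twist": 0}, {"tx": -0.03, "ty": 0, "tz": -0.42, "twist": 0}]'

```text
time_s: 21.83
tcp_pos: [0.5375, -0.0432, 0.1317]
tool_rot: [179.9, -0.2, 6.0]
wrist_force: [0.8, -0.1, -2.2]
width: 0.193
gripper_force: 97.7
```

```bash
cat >> h.py <<'E'
def silver(tag):
    im=cv2.cvtColor(load(tag)['img'],cv2.COLOR_RGB2HSV).astype(int); m=((im[...,1]<60)&(im[...,2]>110))[:, :]
    m[230:]=False; r=[(v,np.where(m[v])[0].min(),np.where(m[v])[0].max(),m[v].sum()) for v in range(0,230) if m[v].sum()>8]
    print(tag,[tuple(map(int,q)) for q in r[::max(1,len(r)//10)]],'last',tuple(map(int,r[-1])))
def beadpx(tag,hmax=230):
    c=load(tag); im=cv2.cvtColor(c['img'],cv2.COLOR_RGB2HSV).astype(int); H,S,V=im[...,0],im[...,1],im[...,2]
    m=(((H<11)|(H>165))&(S>150)&(V>50)).astype(np.uint8); m[hmax:]=0
    n,l,st,ce=cv2.connectedComponentsWithStats(m); print('beads',[(np.round(ce[i]).tolist(),int(st[i,4])) for i in range(1,n) if st[i,4]>30])
E
python3 - <<'E'
from h import *
s=manip.sense(); print(s['tcp_pos'],s['wrist_force'],s['wrist_torque'])
snap('wrist','w5'); silver('w4'); silver('w5'); beadpx('w5')
c4=load('w4'); s4=np.array([.4032,-.0629,.1291]); M=R.from_euler('xyz',[180,0,5.77],degrees=True)
Tc=M.inv().apply(c4['pose'][:3,3]-s4); Rc=M.inv().as_matrix()@c4['pose'][:3,:3]; pickle.dump((Tc,Rc),open('tc.pkl','wb')); print('cam in tool',Tc)
def proj(p): # tool-frame
    q=Rc.T@(np.array(p)-Tc); return np.round([c4['fx']*q[0]/q[2]+c4['cx'],c4['fy']*q[1]/q[2]+c4['cy']],0)
for f in(0,15,25,35,45):
    a_=np.radians(f); rot=lambda x,z:(x*np.cos(a_)-z*np.sin(a_),x*np.sin(a_)+z*np.cos(a_))
    for nm,x,z in(('back',64,-13),('shoulder',116,-17),('lip top',150,-33),('lip',150,-53)):
        X_,Z_=rot(x,z); print(f,nm,proj([X_/1e3,.031,-.019-Z_/1e3]),proj([X_/1e3,-.031,-.019-Z_/1e3]))
snap('side','s9'); blobs('s9'); snap('top','t8'); print('top');blobs('t8')
E
```

```text
[ 0.53754769 -0.04323987  0.13169086] [ 0.77511269 -0.0727172  -2.22976513] [-0.02794389  0.16083595 -0.04834071]
w4 [(0, 180, 328, 148), (11, 181, 327, 147), (22, 181, 327, 147), (33, 182, 326, 145), (44, 183, 326, 144), (55, 184, 326, 143), (66, 185, 325, 141), (77, 185, 325, 141), (88, 186, 324, 139), (99, 187, 324, 133), (110, 186, 325, 140)] last (114, 187, 211, 17)
w5 [(0, 162, 357, 114), (14, 164, 352, 128), (28, 166, 355, 104), (42, 168, 358, 104), (56, 170, 362, 74), (70, 171, 353, 71), (84, 173, 345, 88), (98, 175, 356, 165), (112, 176, 367, 119), (126, 196, 347, 21), (140, 197, 334, 9)] last (144, 197, 344, 9)
beads [([212.0, 17.0], 1314), ([265.0, 5.0], 357), ([457.0, 6.0], 378), ([278.0, 57.0], 3218), ([222.0, 72.0], 1534), ([263.0, 169.0], 31), ([243.0, 200.0], 56), ([263.0, 201.0], 35), ([257.0, 220.0], 327)]
cam in tool [ 0.06635405  0.00165003 -0.14392098]
0 back [322. 121.] [185. 121.]
0 shoulder [327.  -6.] [179.  -6.]
0 lip top [323. -80.] [183. -80.]
0 lip [314. -54.] [193. -54.]
15 back [331. 119.] [175. 119.]
15 shoulder [348. -46.] [155. -46.]
15 lip top [ 352. -176.] [ 151. -176.]
15 lip [ 336. -144.] [ 168. -144.]
25 back [338. 124.] [167. 124.]
25 shoulder [370. -68.] [130. -68.]
25 lip top [ 387. -268.] [ 112. -268.]
25 lip [ 362. -228.] [ 139. -228.]
35 back [346. 136.] [158. 136.]
35 shoulder [401. -80.] [ 96. -80.]
35 lip top [ 453. -408.] [  37. -409.]
35 lip [ 409. -351.] [  87. -352.]
45 back [354. 157.] [149. 157.]
45 shoulder [446. -69.] [ 47. -69.]
45 lip top [ 613. -677.] [-141. -679.]
45 lip [ 509. -572.] [ -25. -573.]
px [286.3 226.8] area 167 mm [11. 21.] [96 40 16]
top
px [261.7 128.4] area 392 mm [114.   7.] [172  51  69]
px [269.  130.6] area 437 mm [104. -14.] [209  68  43]
```

>>> jog_arm --targets '[{"tx": -0.02, "ty": 0.02, "tz": -0.02, "twist": 0}, {"tx": -0.05, "ty": 0.05, "tz": -0.05, "twist": 0}, {"tx": -0.09, "ty": 0.09, "tz": -0.08, "twist": 0}, {"tx": -0.14, "ty": 0.14, "tz": -0.11, "twist": 0}, {"tx": -0.19, "ty": 0.19, "tz": -0.14, "twist": 0}, {"tx": -0.25, "ty": 0.25, "tz": -0.16, "twist": 0}, {"tx": -0.31, "ty": 0.31, "tz": -0.17, "twist": 0}, {"tx": -0.37, "ty": 0.37, "tz": -0.17, "twist": 0}, {"tx": -0.44, "ty": 0.44, "tz": -0.17, "twist": 0}, {"tx": -0.5, "ty": 0.5, "tz": -0.17, "twist": 0}]'

```text
time_s: 22.82
tcp_pos: [0.4227, -0.1821, 0.173]
tool_rot: [179.9, -0.0, 5.9]
wrist_force: [0.5, -0.7, -2.9]
width: 0.196
gripper_force: 97.7
```

>>> jog_arm --targets '[{"tx": -0.06, "ty": 0.06, "tz": 0, "twist": 0}, {"tx": -0.13, "ty": 0.13, "tz": 0, "twist": 0}, {"tx": -0.19, "ty": 0.19, "tz": 0, "twist": 0}, {"tx": -0.25, "ty": 0.25, "tz": 0, "twist": 0}, {"tx": -0.31, "ty": 0.31, "tz": 0, "twist": 0}, {"tx": -0.36, "ty": 0.36, "tz": 0, "twist": 0}, {"tx": -0.41, "ty": 0.41, "tz": 0, "twist": 0}, {"tx": -0.45, "ty": 0.45, "tz": 0, "twist": 0}, {"tx": -0.48, "ty": 0.48, "tz": 0, "twist": 0}, {"tx": -0.5, "ty": 0.5, "tz": 0, "twist": 0}]'

```text
time_s: 23.65
tcp_pos: [0.3118, -0.319, 0.1728]
tool_rot: [179.9, -0.0, 5.9]
wrist_force: [0.4, 0.3, -2.0]
width: 0.191
gripper_force: 97.7
```

>>> jog_arm --targets '[{"tx": 0, "ty": 0, "tz": 0, "twist": 0}, {"tx": 0, "ty": 0, "tz": 0, "twist": 0}, {"tx": 0, "ty": 0, "tz": 0, "twist": 0}, {"tx": 0, "ty": 0, "tz": 0, "twist": 0}, {"tx": 0, "ty": 0, "tz": 0, "twist": 0}, {"tx": 0, "ty": 0, "tz": 0, "twist": 0}, {"tx": 0, "ty": 0, "tz": 0, "twist": 0}, {"tx": 0, "ty": 0, "tz": 0, "twist": 0}, {"tx": 0, "ty": 0, "tz": 0, "twist": 0}, {"tx": 0, "ty": 0, "tz": 0, "twist": 0}]' --fingers -0.61

```text
time_s: 24.48
tcp_pos: [0.3133, -0.3176, 0.1722]
tool_rot: [-180.0, 0.0, 6.0]
wrist_force: [-0.5, 0.0, -2.7]
width: 0.196
gripper_force: 63.2
```

```bash
python3 - <<'E'
from h import *
s=manip.sense(); print(s['tcp_pos'],s['wrist_force'],s['wrist_torque'])
snap('wrist','w6'); silver('w6'); beadpx('w6'); snap('side','s10'); print('tray side'); blobs('s10'); print('bowl region'); blobs('s10',.1,[.441,-.304]); hull('s10',200,250,340,384); snap('top','t9'); print('tray top'); blobs('t9')
c=load('s10'); print('bowl c px',px(c,[.441,-.304,.06]))
E
```

```text
[ 0.3133366  -0.31761979  0.17224808] [-0.48112441  0.01132648 -2.73732342] [-0.10050512  0.20163777 -0.05090608]
w6 [(0, 145, 395, 145), (19, 146, 386, 166), (38, 138, 383, 148), (57, 139, 383, 129), (76, 146, 377, 137), (95, 145, 381, 176), (114, 149, 373, 220), (133, 156, 363, 112), (152, 165, 361, 111), (171, 193, 327, 43), (190, 202, 234, 12)] last (229, 223, 287, 21)
beads [([213.0, 17.0], 1296), ([267.0, 5.0], 352), ([278.0, 57.0], 3172), ([222.0, 72.0], 1489), ([259.0, 199.0], 1228)]
tray side
px [277.1 224.9] area 267 mm [-14.  32.] [94 41 16]
bowl region
px [230.4 304. ] area 5434 mm [-26.  36.] [129  72  67]
s10 [ 10  34  50  41 849] hull [[259, 313], [224, 324], [217, 323], [213, 320], [210, 292], [231, 286], [252, 284], [255, 287]]
tray top
bowl c px [244.16666782 323.66265988]
```

>>> jog_arm --targets '[{"tx": 0, "ty": 0, "tz": 0, "twist": 0}, {"tx": 0, "ty": 0, "tz": 0, "twist": 0}, {"tx": 0, "ty": 0, "tz": 0, "twist": 0}, {"tx": 0, "ty": 0, "tz": 0, "twist": 0}, {"tx": 0, "ty": 0, "tz": 0, "twist": 0}, {"tx": 0, "ty": 0, "tz": 0, "twist": 0}, {"tx": 0, "ty": 0, "tz": 0, "twist": 0}, {"tx": 0, "ty": 0, "tz": 0, "twist": 0}, {"tx": 0, "ty": 0, "tz": 0, "twist": 0}, {"tx": 0, "ty": 0, "tz": 0, "twist": 0}]' --fingers -0.595

```text
time_s: 25.47
tcp_pos: [0.3133, -0.3177, 0.1723]
tool_rot: [180.0, -0.0, 6.0]
wrist_force: [-0.2, 0.2, -2.6]
width: 0.204
gripper_force: 33.2
```

```bash
cat > look.py <<'E'
from h import *
import sys
t=sys.argv[1]; s=manip.sense(); print(s['tcp_pos'].round(4),s['wrist_force'].round(1),s['wrist_torque'].round(3),s['gripper_force'],s['width'])
snap('wrist','w'+t); beadpx('w'+t); snap('side','s'+t); hull('s'+t,190,200,340,384)
im=load('w'+t)['img'].astype(int); g=(im[...,0]>150)&(im[...,1]>110)&(im[...,2]<110); ys,xs=np.where(g[:230,230:290]); print('ferrule',len(ys),(ys.mean().round(1),ys.min(),ys.max()) if len(ys) else '')
E
python3 look.py 11
```

```text
[ 0.3133 -0.3177  0.1723] [-0.2  0.2 -2.6] [-0.099  0.227  0.094] 33.21222245693207 0.2038597042561706
beads [([213.0, 17.0], 1300), ([267.0, 6.0], 359), ([278.0, 57.0], 3172), ([222.0, 72.0], 1493), ([259.0, 201.0], 1269)]
s11 [ 20  84  50  41 869] hull [[259, 312], [257, 315], [225, 324], [217, 323], [213, 320], [210, 292], [231, 286], [252, 284], [255, 287]]
ferrule 1014 (np.float64(74.5), np.int64(4), np.int64(154))
```

>>> jog_arm --targets '[{"tx": 0, "ty": 0, "tz": 0, "twist": 0}, {"tx": 0, "ty": 0, "tz": 0, "twist": 0}, {"tx": 0, "ty": 0, "tz": 0, "twist": 0}, {"tx": 0, "ty": 0, "tz": 0, "twist": 0}, {"tx": 0, "ty": 0, "tz": 0, "twist": 0}, {"tx": 0, "ty": 0, "tz": 0, "twist": 0}, {"tx": 0, "ty": 0, "tz": 0, "twist": 0}, {"tx": 0, "ty": 0, "tz": 0, "twist": 0}, {"tx": 0, "ty": 0, "tz": 0, "twist": 0}, {"tx": 0, "ty": 0, "tz": 0, "twist": 0}]' --fingers -0.59

```text
time_s: 26.4
tcp_pos: [0.3133, -0.3177, 0.1723]
tool_rot: [180.0, 0.0, 6.0]
wrist_force: [-0.7, 0.6, -2.5]
width: 0.206
gripper_force: 23.1
```

```bash
python3 look.py 12
```

```text
[ 0.3133 -0.3177  0.1723] [-0.7  0.6 -2.5] [-0.035  0.22  -0.044] 23.126156330108643 0.2058764036578759
beads [([213.0, 17.0], 1305), ([267.0, 6.0], 362), ([278.0, 57.0], 3177), ([222.0, 72.0], 1497), ([260.0, 200.0], 1278)]
s12 [ 20  84  50  42 871] hull [[259, 312], [257, 315], [221, 325], [213, 320], [210, 292], [231, 286], [252, 284], [255, 287]]
ferrule 1064 (np.float64(75.8), np.int64(5), np.int64(160))
```

>>> jog_arm --targets '[{"tx": 0, "ty": 0, "tz": 0, "twist": 0}, {"tx": 0, "ty": 0, "tz": 0, "twist": 0}, {"tx": 0, "ty": 0, "tz": 0, "twist": 0}, {"tx": 0, "ty": 0, "tz": 0, "twist": 0}, {"tx": 0, "ty": 0, "tz": 0, "twist": 0}, {"tx": 0, "ty": 0, "tz": 0, "twist": 0}, {"tx": 0, "ty": 0, "tz": 0, "twist": 0}, {"tx": 0, "ty": 0, "tz": 0, "twist": 0}, {"tx": 0, "ty": 0, "tz": 0, "twist": 0}, {"tx": 0, "ty": 0, "tz": 0, "twist": 0}]' --fingers -0.586

```text
time_s: 27.33
tcp_pos: [0.3134, -0.3178, 0.1724]
tool_rot: [180.0, -0.0, 6.0]
wrist_force: [0.3, -0.3, -2.4]
width: 0.212
gripper_force: 17.5
```

```bash
python3 look.py 13
```

```text
[ 0.3134 -0.3178  0.1724] [ 0.3 -0.3 -2.4] [ 0.038 -0.021  0.012] 17.49938875436783 0.21194184211105616
beads [([238.0, 13.0], 1506), ([283.0, 41.0], 435), ([235.0, 66.0], 183)]
s13 [  3 104  38  37 894] hull [[230, 338], [225, 340], [195, 339], [193, 311], [202, 304], [220, 307], [227, 312]]
ferrule 2886 (np.float64(67.2), np.int64(0), np.int64(193))
```

```bash
cat > diff.py <<'E'
from h import *
t=sys.argv[1]; snap('top','t'+t)
for ref,tag in(('top0','t'+t),('side0','s'+t)):
    A=load(ref)['img'].astype(int);c=load(tag);B=c['img'].astype(int)
    nb=B[...,0]>B[...,2]+10   # not blue-ish
    m=(nb&(np.abs(A-B).max(2)>35)).astype(np.uint8)
    n,l,st,ce=cv2.connectedComponentsWithStats(m)
    for i in range(1,n):
        if st[i,4]>=5: print(tag,np.round(ce[i],1),st[i,2:5],'xyz0',w(c,*ce[i],.012)[:2].round(3),'rgb',B[l==i].mean(0).round())
c=load('s'+t); print('side bowl rim px',px(c,[.441-.06,-.304,.06]),px(c,[.441+.06,-.304,.06]),px(c,[.441,-.304-.06,.06]),px(c,[.441,-.304+.06,.06]))
for z in('s','t'):
  c=load(z+t); im=c['img']; hs=cv2.cvtColor(im,cv2.COLOR_RGB2HSV)
  u,v=px(c,[.441,-.304,.02]).astype(int); print(z,u,v)
  for y in range(v-22,v+23,4): print(' '.join('%3d/%3d/%3d'%tuple(im[y,x]) for x in range(u-24,u+25,6)))
E
python3 diff.py 13
```

```text
t13 [291.5 119.1] [ 6  7 35] xyz0 [ 0.71  -0.115] rgb [103.  61.  45.]
t13 [265.9 153.8] [ 25  46 564] xyz0 [ 0.607 -0.035] rgb [242. 207. 133.]
t13 [142.8 185.9] [ 18  23 310] xyz0 [0.519 0.333] rgb [166. 115.  75.]
t13 [353.3 198. ] [ 22  18 166] xyz0 [ 0.468 -0.291] rgb [142.  57.  43.]
t13 [367.1 206.1] [ 7 10 58] xyz0 [ 0.443 -0.331] rgb [187.  87.  44.]
t13 [158.  206.4] [3 2 5] xyz0 [0.457 0.288] rgb [137.  80.  53.]
t13 [370.3 234.1] [ 37  39 463] xyz0 [ 0.36  -0.337] rgb [170. 138. 128.]
t13 [367. 221.] [5 1 5] xyz0 [ 0.399 -0.329] rgb [247. 217. 189.]
t13 [405.6 297.6] [ 138  140 7303] xyz0 [ 0.173 -0.432] rgb [123. 100.  82.]
t13 [497. 295.] [ 32  15 319] xyz0 [ 0.174 -0.701] rgb [244. 208. 109.]
t13 [218.6 356.2] [  60   69 1832] xyz0 [0.019 0.118] rgb [100.  84.  71.]
t13 [275.7 345.9] [ 49  57 661] xyz0 [ 0.044 -0.048] rgb [149. 122. 100.]
t13 [339.8 360.2] [16  5 25] xyz0 [-0.001 -0.232] rgb [106.  86.  70.]
t13 [247.9 373.7] [ 29  23 203] xyz0 [-0.033  0.035] rgb [90. 73. 60.]
t13 [325.8 363.3] [ 9  7 24] xyz0 [-0.009 -0.192] rgb [84. 68. 57.]
t13 [260.2 380.2] [7 3 9
[... 4052 characters left out ...]
/ 79 180/ 74/ 38 193/ 87/ 43 117/ 74/ 51 112/ 71/ 50
 81/ 81/106 142/ 87/ 55 176/106/ 63 240/151/ 83 246/162/ 86 217/128/ 71 144/ 90/ 58 149/ 91/ 56 125/ 78/ 53
 80/ 82/106 105/ 66/ 46 246/160/ 84 178/ 87/ 64 241/153/ 82 243/157/ 81 231/142/ 79 156/ 96/ 60 174/105/ 63
 80/ 81/106  59/ 60/ 78 240/152/ 82 147/ 37/ 55 239/149/ 81 223/135/ 74 220/133/ 74 242/206/183 191/118/ 76
 79/ 81/107  81/ 84/109 248/155/ 83 172/102/ 62 230/140/ 72 230/139/ 75 169/ 99/ 60 150/135/134  64/ 63/ 83
 79/ 81/107  81/ 83/108  61/ 62/ 78 163/ 99/ 60 255/255/255 254/252/250 253/248/247 237/224/218 160/149/156
 80/ 82/108  79/ 82/106  63/ 63/ 77  63/ 62/ 77 200/181/176 254/252/250 253/249/247 255/251/249 241/223/217
```

```bash
python3 - <<'E'
from h import *
c=load('s13'); print('handle end px',px(c,[.312,-.318,.235]),'grip',px(c,[.313,-.318,.19]))
print('scoop px lip',px(c,[.317,-.318,.032]),px(c,[.313-.027,-.318,.114]),px(c,[.313+.036,-.318,.13]))
t=load('top0');k=.64
for n,u,v in [('boxTL',467,151),('BL',467,190),('TR',508,149),('BR',509,191)]: print(n,w(t,u*k,v*k,.062).round(3))
t=load('top0');h=cv2.cvtColor(t['img'],cv2.COLOR_RGB2HSV)
for tag in('s8','s9','s12'):
    im=load(tag)['img'].astype(int); u,v=336,253; print(tag,im[v-4:v+5:2,u-4:u+5:2].min(2).tolist())
s=manip.sense(); print(s['joint_positions'].round(1),s['tool_rot'])
# dark beads in bowl/tray (brown, R/B>2, V<110) on the t13 top
for tag in ('top0','t13'):
    c=load(tag); im=c['img'].astype(int); m=((im[...,0]<125)&(im[...,0]>im[...,2]*1.6)&(im[...,0]>im[...,1]*1.45)).astype(np.uint8)
    n,l,st,ce=cv2.connectedComponentsWithStats(m)
    for i in range(1,n):
        p=w(c,*ce[i],.015)
        if st[i,4]>=5 and .3<p[0]<.8 and -.42<p[1]<.06: print(tag,ce[i].round(1),st[i,2:5],p.round(3))
E
```

```text
handle end px [176.74058406 304.09622231] grip [180.52501474 312.70032482]
scoop px lip [191.68448017 337.57842862] [172.8695397  326.53327716] [201.34808269 321.88585311]
boxTL [ 0.764 -0.133  0.062]
BL [ 0.691 -0.13   0.062]
TR [ 0.766 -0.209  0.062]
BR [ 0.687 -0.208  0.062]
s8 [[61, 61, 61, 60, 61], [60, 61, 61, 65, 69], [61, 61, 60, 52, 30], [60, 61, 64, 15, 29], [61, 61, 71, 17, 28]]
s9 [[60, 59, 60, 59, 60], [60, 59, 59, 64, 67], [59, 59, 59, 51, 29], [59, 59, 63, 15, 28], [59, 59, 70, 17, 27]]
s12 [[56, 57, 56, 56, 57], [56, 56, 35, 28, 62], [55, 40, 13, 17, 28], [35, 23, 12, 12, 27], [35, 35, 20, 16, 26]]
[-51.    1.7 119.8   0.   58.5  33. ] [ 1.79986114e+02 -1.24720854e-02  5.97375124e+00]
top0 [308. 116.] [ 26  25 116] [ 0.717 -0.165  0.015]
top0 [313.3 109.6] [ 7  9 30] [ 0.736 -0.181  0.015]
top0 [306. 123.] [7 1 7] [ 0.696 -0.158  0.015]
top0 [272.3 136.7] [ 6  6 22] [ 0.657 -0.056  0.015]
top0 [393. 136.] [7 1 7] [ 0.651 -0.417  0.015]
top0 [260.  140.2] [5 3 5] [ 0.647 -0.019  0.015]
top0 [258.  149.4] [5 2 7] [ 0.62  -0.012  0.015]
top0 [275.6 153.6] [ 6  6 22] [ 0.
[... 732 characters left out ...]
13 [259.3 172.1] [ 6  7 31] [ 0.552 -0.014  0.015]
t13 [359.9 189. ] [22  7 44] [ 0.494 -0.311  0.015]
t13 [376.2 197.1] [13 17 70] [ 0.469 -0.358  0.015]
t13 [352.9 195.7] [12 11 41] [ 0.475 -0.29   0.015]
t13 [345.7 196.8] [3 3 6] [ 0.472 -0.268  0.015]
t13 [340.2 200. ] [2 5 5] [ 0.463 -0.251  0.015]
t13 [381.8 204.7] [2 5 6] [ 0.446 -0.374  0.015]
t13 [340.1 211.1] [ 5 15 17] [ 0.43  -0.25   0.015]
t13 [280.5 213. ] [6 1 6] [ 0.429 -0.073  0.015]
t13 [288. 212.] [5 1 5] [ 0.431 -0.096  0.015]
t13 [266.5 215. ] [6 1 6] [ 0.424 -0.032  0.015]
t13 [273.5 214. ] [6 1 6] [ 0.426 -0.053  0.015]
t13 [353.8 217. ] [6 3 9] [ 0.412 -0.289  0.015]
t13 [378.  244.2] [12 10 73] [ 0.33  -0.357  0.015]
```

>>> jog_arm --targets '[{"tx": 0, "ty": 0, "tz": 0, "twist": 0}, {"tx": 0, "ty": 0, "tz": 0, "twist": 0}, {"tx": 0, "ty": 0, "tz": -0.04, "twist": 0}, {"tx": 0, "ty": 0, "tz": -0.14, "twist": 0}, {"tx": 0, "ty": 0, "tz": -0.26, "twist": 0}, {"tx": 0.06, "ty": 0, "tz": -0.32, "twist": 0.2}, {"tx": 0.18, "ty": -0.05, "tz": -0.32, "twist": 0.4}, {"tx": 0.32, "ty": -0.1, "tz": -0.32, "twist": 0.6}, {"tx": 0.46, "ty": -0.15, "tz": -0.32, "twist": 0.8}, {"tx": 0.6, "ty": -0.2, "tz": -0.32, "twist": 1}]' --fingers -1 --newtons 100

```text
time_s: 28.32
tcp_pos: [0.4585, -0.2518, 0.2534]
tool_rot: [180.0, -0.1, -24.4]
wrist_force: [0.1, -1.6, -1.4]
width: 0.198
gripper_force: 97.9
```

```bash
python3 - <<'E'
from h import *
go(.7533,-.0991,.25); s=manip.sense(); print(s['tcp_pos'],s['joint_positions'].round(1),s['gripper_force'],s['wrist_torque'])
t=load('top0'); print('pencil tray near edge',w(t,420*.64,131*.64,.0))
E
```

```text
shares [ 0.822 -1.043  0.014] [ 1.79967958e+02 -6.03717945e-02 -2.43630284e+01]
[ 0.45850833 -0.25178014  0.25341903] [-33.5   5.1 106.   -0.   68.8  80.8] 97.9007363319397 [0.02307707 0.09851864 0.00537543]
pencil tray near edge [ 0.82299398 -0.05094987  0.        ]
```

>>> jog_arm --targets '[{"tx": 0.04, "ty": -0.05, "tz": 0, "twist": 0.15}, {"tx": 0.08, "ty": -0.1, "tz": 0, "twist": 0.3}, {"tx": 0.13, "ty": -0.16, "tz": 0, "twist": 0.5}, {"tx": 0.18, "ty": -0.22, "tz": 0, "twist": 0.7}, {"tx": 0.23, "ty": -0.29, "tz": 0, "twist": 0.85}, {"tx": 0.28, "ty": -0.36, "tz": 0, "twist": 1}, {"tx": 0.33, "ty": -0.42, "tz": 0, "twist": 1}, {"tx": 0.38, "ty": -0.48, "tz": 0, "twist": 1}, {"tx": 0.41, "ty": -0.52, "tz": 0, "twist": 1}, {"tx": 0.41, "ty": -0.52, "tz": 0, "twist": 1}]'

```text
time_s: 29.15
tcp_pos: [0.6057, -0.1741, 0.2527]
tool_rot: [-179.9, -0.0, -53.9]
wrist_force: [0.1, 0.1, -1.5]
width: 0.195
gripper_force: 98.0
```

```bash
python3 - <<'E'
from h import *
go(.7533,-.0991,.25); s=manip.sense(); print(s['tcp_pos'],s['joint_positions'].round(1),s['wrist_torque'])
E
```

```text
shares [ 0.105 -0.654  0.012] [-1.79920921e+02 -2.95856021e-02 -5.39131165e+01]
[ 0.60570895 -0.17408802  0.25265234] [-2.000e+01  1.710e+01  9.170e+01  1.000e-01  7.110e+01  1.239e+02] [0.02067627 0.07523384 0.01395443]
```

>>> jog_arm --targets '[{"tx": 0.01, "ty": -0.06, "tz": 0, "twist": 0.15}, {"tx": 0.02, "ty": -0.14, "tz": 0, "twist": 0.3}, {"tx": 0.035, "ty": -0.23, "tz": 0, "twist": 0.5}, {"tx": 0.05, "ty": -0.33, "tz": 0, "twist": 0.7}, {"tx": 0.065, "ty": -0.43, "tz": 0, "twist": 0.85}, {"tx": 0.08, "ty": -0.52, "tz": 0, "twist": 1}, {"tx": 0.095, "ty": -0.59, "tz": 0, "twist": 1}, {"tx": 0.105, "ty": -0.64, "tz": 0, "twist": 1}, {"tx": 0.105, "ty": -0.654, "tz": 0, "twist": 1}, {"tx": 0.105, "ty": -0.654, "tz": 0, "twist": 1}]'

```text
time_s: 29.98
tcp_pos: [0.7512, -0.1005, 0.2519]
tool_rot: [179.9, 0.0, -84.0]
wrist_force: [-0.2, -0.3, -2.8]
width: 0.197
gripper_force: 98.2
```

```bash
python3 - <<'E'
from h import *
go(.7533,-.0991,.144); s=manip.sense(); p=s['tcp_pos']; print(p,s['joint_positions'].round(1),s['tool_rot'])
c=snap('side','s14'); hull('s14',250,100,400,300); yaw=np.radians(s['tool_rot'][2]); m=np.array([np.cos(yaw),np.sin(yaw),0]); n=np.array([-m[1],m[0],0]); piv=p+[0,0,.019]
for f in(-60,-69,-78,-90):
    a_=np.radians(f); o=[]
    for x,z in((150,-53),(150,-33),(64,-53),(64,-13)):
        r=(x*np.cos(a_)-z*np.sin(a_),x*np.sin(a_)+z*np.cos(a_))
        for sg in(31,-31): o.append(px(c,piv+m*r[0]/1e3+n*sg/1e3+np.array([0,0,r[1]/1e3])).round(0).tolist())
    print(f,o)
E
```

```text
shares [-0.005 -0.009  0.431] [ 1.79919618e+02  4.32326471e-03 -8.39937379e+01]
[ 0.75122449 -0.10052012  0.25187114] [-10.9  31.6  71.5  -0.   76.9 163.1] [ 1.79919618e+02  4.32326471e-03 -8.39937379e+01]
s14 [ 107  117   34   40 1038] hull [[388, 251], [366, 256], [362, 254], [357, 220], [380, 217], [388, 218], [390, 237]]
-60 [[375.0, 237.0], [352.0, 241.0], [378.0, 241.0], [355.0, 244.0], [376.0, 206.0], [352.0, 210.0], [384.0, 213.0], [359.0, 217.0]]
-69 [[371.0, 229.0], [348.0, 233.0], [374.0, 234.0], [351.0, 238.0], [374.0, 201.0], [351.0, 205.0], [382.0, 210.0], [357.0, 214.0]]
-78 [[368.0, 221.0], [345.0, 225.0], [371.0, 226.0], [348.0, 230.0], [373.0, 196.0], [349.0, 200.0], [380.0, 207.0], [355.0, 211.0]]
-90 [[364.0, 210.0], [342.0, 213.0], [367.0, 216.0], [344.0, 219.0], [372.0, 190.0], [348.0, 193.0], [378.0, 202.0], [354.0, 206.0]]
```

```bash
cat >> h.py <<'E'
def pred(tag,fs,dx=0):
    c=load(tag); s=manip.sense(); yaw=np.radians(s['tool_rot'][2]); m=np.array([np.cos(yaw),np.sin(yaw),0]); n=np.array([-m[1],m[0],0]); piv=s['tcp_pos']+[0,0,.019]
    for f in fs:
        a_=np.radians(f); o=[]
        for x,z in((150,-53),(150,-33),(64,-53),(64,-13)):
            x+=dx; r=(x*np.cos(a_)-z*np.sin(a_),x*np.sin(a_)+z*np.cos(a_))
            for sg in(31,-31): o.append(px(c,piv+m*r[0]/1e3+n*sg/1e3+np.array([0,0,r[1]/1e3])).round(0).astype(int).tolist())
        print(f,o)
E
python3 - <<'E'
from h import *
pred('s14',(-25,-35,-45,-55))
im=load('s14')['img']; hs=cv2.cvtColor(im,cv2.COLOR_RGB2HSV)
for v in range(196,266,3): print(v,' '.join('#' if (hs[v,u,1]<60 and hs[v,u,2]>110) else ('b' if im[v,u,2]>im[v,u,0] else ('d' if hs[v,u,2]<70 else 'o')) for u in range(335,400,2)))
E
```

```text
-25 [[393, 258], [368, 262], [397, 257], [371, 262], [384, 221], [359, 225], [391, 219], [366, 223]]
-35 [[387, 254], [363, 258], [391, 255], [366, 259], [382, 218], [357, 222], [389, 218], [364, 222]]
-45 [[382, 248], [358, 252], [386, 250], [361, 254], [379, 214], [355, 217], [387, 217], [361, 221]]
-55 [[377, 241], [353, 245], [381, 244], [357, 248], [377, 209], [353, 213], [384, 215], [359, 218]]
196 b b b b b b b b b b b b b o o o d o # d o o d # o o o o o o o o b
199 b b b b b b b b b b b b b b o o o # o o o o o o o o o o o o o o o
202 b b b b b b b b b b b b b b o o o o d o o o o o o o o o o o o o o
205 b b b b b b b b b b b b b b b o o o d o o o o o o o o o o o o o o
208 b b b b b b b b b b b b b b b o o o d o o o o o o o o o o o o o o
211 b b b b b b b b b b b b b b b b o o d o o o o o o o o o o o o o o
214 o b b b b b b b b b b b b b b b o o d o o o o o o o o o o o o o o
217 o b b b b b b b b b b b b b b b o o o o o o o # # # # o o o o o o
220 o o b b b b b b b b b # # # # # # # # # # o # # # # # o o o o o o
223 o o o b b b b b b b b # # # # # # # # # # # # # # # # o o o o 
[... 283 characters left out ...]

238 o o o b b b b b b b b b # # # # # # # # # # # # # # # # o o o o o
241 o o b b b b b b b b b b # # # # # # # # # # # # # # # o o o o o o
244 b b b b b b b b b b b b b # # # # # # # # # # # # # # o o o o o o
247 b b b b b b b b b b b b b # # # # # # # # # # # # # # o o o o o o
250 b b b b b b b b b b b b b # # # # # # # # # # # # # # o o o o o o
253 d o o o o o o o o o o o o o # # # # # # # # o o o o o o o o o o o
256 d o o o o o o o o o o o o o o # b b b b b b b o o o o o o o o o o
259 d o d o o o o o o o o o o o o o b b b b b b b o o o o o o o o o o
262 o o d o o o o o o o o o o o o o o b b b b b b b o o o o o o o o o
265 o o o o o o o o o o o o o o o o o b b b b b b b o o o o o o o o o
```

>>> jog_arm --targets '[{"tx": 0, "ty": 0, "tz": 0, "twist": 0}, {"tx": 0, "ty": 0, "tz": 0, "twist": 0}, {"tx": 0, "ty": 0, "tz": 0, "twist": 0}, {"tx": 0, "ty": 0, "tz": 0, "twist": 0}, {"tx": 0, "ty": 0, "tz": 0, "twist": 0}, {"tx": 0, "ty": 0, "tz": 0, "twist": 0}, {"tx": 0, "ty": 0, "tz": 0, "twist": 0}, {"tx": 0, "ty": 0, "tz": 0, "twist": 0}, {"tx": 0, "ty": 0, "tz": 0, "twist": 0}, {"tx": 0, "ty": 0, "tz": 0, "twist": 0}]' --fingers -0.584

```text
time_s: 30.87
tcp_pos: [0.7515, -0.1005, 0.2523]
tool_rot: [180.0, -0.0, -84.0]
wrist_force: [0.4, -0.0, -2.0]
width: 0.206
gripper_force: 13.1
```

```bash
python3 - <<'E'
from h import *
snap('side','s15'); hull('s15',340,190,400,300); pred('s15',(-35,-45,-55,-65,-75))
E
```

```text
s15 [  17   27   34   40 1019] hull [[389, 252], [366, 256], [362, 254], [357, 220], [387, 217], [390, 236]]
-35 [[388, 253], [363, 257], [391, 254], [366, 258], [382, 218], [357, 221], [389, 218], [364, 222]]
-45 [[382, 248], [358, 252], [386, 250], [361, 254], [379, 214], [355, 217], [387, 216], [362, 220]]
-55 [[377, 241], [354, 244], [381, 244], [357, 248], [377, 209], [353, 212], [385, 214], [360, 218]]
-65 [[373, 233], [350, 236], [376, 237], [353, 241], [375, 204], [351, 207], [383, 211], [358, 215]]
-75 [[369, 224], [346, 227], [372, 229], [349, 232], [374, 198], [350, 201], [381, 208], [356, 212]]
```

>>> jog_arm --targets '[{"tx": 0, "ty": 0, "tz": 0, "twist": 0}, {"tx": 0, "ty": 0, "tz": 0, "twist": 0}, {"tx": 0, "ty": 0, "tz": 0, "twist": 0}, {"tx": 0, "ty": 0, "tz": 0, "twist": 0}, {"tx": 0, "ty": 0, "tz": -0.06, "twist": 0}, {"tx": 0, "ty": 0, "tz": 0, "twist": 0}, {"tx": 0, "ty": 0, "tz": -0.06, "twist": 0}, {"tx": 0, "ty": 0, "tz": 0, "twist": 0}, {"tx": 0, "ty": 0, "tz": 0, "twist": 0}, {"tx": 0, "ty": 0, "tz": 0, "twist": 0}]' --fingers -0.582

```text
time_s: 31.75
tcp_pos: [0.7506, -0.1004, 0.2509]
tool_rot: [179.8, 0.0, -84.0]
wrist_force: [-0.7, -0.4, -1.5]
width: 0.211
gripper_force: 7.9
```

```bash
python3 - <<'E'
from h import *
snap('side','s16'); hull('s16',340,180,400,300); print(manip.sense()['wrist_torque'])
E
```

```text
s16 [ 14  34  33  39 952] hull [[384, 248], [361, 252], [357, 250], [355, 216], [380, 214], [385, 217], [386, 237]]
[ 0.01237632 -0.01796576 -0.00358906]
```

>>> jog_arm --targets '[{"tx": 0, "ty": 0, "tz": 0, "twist": 0}, {"tx": 0, "ty": 0, "tz": -0.1, "twist": 0}, {"tx": 0, "ty": 0, "tz": 0, "twist": 0}, {"tx": 0, "ty": 0, "tz": -0.1, "twist": 0}, {"tx": 0, "ty": 0, "tz": 0, "twist": 0}, {"tx": 0, "ty": 0, "tz": -0.1, "twist": 0}, {"tx": 0, "ty": 0, "tz": 0, "twist": 0}, {"tx": 0, "ty": 0, "tz": -0.1, "twist": 0}, {"tx": 0, "ty": 0, "tz": 0, "twist": 0}, {"tx": 0, "ty": 0, "tz": 0, "twist": 0}]' --fingers -0.581

```text
time_s: 32.63
tcp_pos: [0.7507, -0.1004, 0.2504]
tool_rot: [179.9, 0.0, -84.0]
wrist_force: [-1.1, 0.6, -3.3]
width: 0.212
gripper_force: 4.9
```

```bash
python3 - <<'E'
from h import *
snap('side','s17'); hull('s17',340,180,400,300); pred('s17',(-50,-60,-70)); go(.7533,-.0991,.144)
E
```

```text
s17 [ 11  27  31  38 812] hull [[376, 207], [381, 212], [376, 238], [354, 244], [351, 240], [351, 210], [355, 208]]
-50 [[379, 245], [355, 249], [382, 247], [358, 251], [377, 212], [353, 215], [385, 216], [360, 220]]
-60 [[374, 237], [351, 241], [378, 241], [354, 245], [375, 207], [351, 210], [383, 213], [358, 217]]
-70 [[370, 229], [347, 232], [373, 233], [350, 237], [374, 201], [350, 205], [381, 210], [356, 214]]
shares [-0.003 -0.016  0.424] [ 1.79724998e+02  7.63840485e-02 -8.40206046e+01]
```

>>> jog_arm --targets '[{"tx": 0, "ty": 0, "tz": 0, "twist": 0}, {"tx": 0, "ty": 0, "tz": -0.1, "twist": 0}, {"tx": 0, "ty": 0, "tz": 0, "twist": 0}, {"tx": 0, "ty": 0, "tz": -0.1, "twist": 0}, {"tx": 0, "ty": 0, "tz": 0, "twist": 0}, {"tx": 0, "ty": 0, "tz": -0.1, "twist": 0}, {"tx": 0, "ty": 0, "tz": 0, "twist": 0}, {"tx": 0, "ty": 0, "tz": -0.1, "twist": 0}, {"tx": 0, "ty": 0, "tz": 0, "twist": 0}, {"tx": 0, "ty": 0, "tz": 0, "twist": 0}]' --fingers -0.58

```text
time_s: 33.52
tcp_pos: [0.7508, -0.1005, 0.2508]
tool_rot: [179.9, 0.0, -84.0]
wrist_force: [-1.6, 0.4, -2.9]
width: 0.21
gripper_force: 2.8
```

```bash
python3 - <<'E'
from h import *
snap('side','s18'); hull('s18',340,180,400,300); pred('s18',(-65,-70,-75)); print(manip.sense()['tcp_pos'])
E
```

```text
s18 [  9  25  32  36 751] hull [[375, 205], [380, 212], [373, 236], [351, 240], [349, 236], [350, 207]]
-65 [[372, 233], [349, 237], [375, 237], [352, 241], [374, 204], [351, 207], [382, 212], [357, 216]]
-70 [[370, 229], [347, 232], [373, 233], [350, 237], [374, 201], [350, 205], [381, 210], [356, 214]]
-75 [[368, 224], [346, 228], [371, 229], [348, 233], [373, 198], [349, 202], [380, 208], [355, 212]]
[ 0.75008249 -0.1002689   0.25050299]
```

>>> jog_arm --targets '[{"tx": 0, "ty": 0, "tz": 0, "twist": 0}, {"tx": 0, "ty": 0, "tz": 0, "twist": 0}, {"tx": -0.03, "ty": -0.004, "tz": 0.02, "twist": 0}, {"tx": -0.051, "ty": -0.007, "tz": 0.1, "twist": 0}, {"tx": -0.051, "ty": -0.007, "tz": 0.2, "twist": 0}, {"tx": -0.051, "ty": -0.007, "tz": 0.3, "twist": 0}, {"tx": -0.051, "ty": -0.007, "tz": 0.38, "twist": 0}, {"tx": -0.051, "ty": -0.007, "tz": 0.42, "twist": 0}, {"tx": -0.051, "ty": -0.007, "tz": 0.428, "twist": 0}, {"tx": -0.051, "ty": -0.007, "tz": 0.428, "twist": 0}]' --fingers -1 --newtons 100

```text
time_s: 34.4
tcp_pos: [0.7522, -0.0873, 0.1453]
tool_rot: [-180.0, 0.0, -84.0]
wrist_force: [-0.4, 0.5, -2.2]
width: 0.196
gripper_force: 97.6
```

```bash
python3 - <<'E'
from h import *
s=manip.sense(); print(s['tcp_pos'],s['wrist_force'])
for n in('side','top'):
    tag=n[0]+'19'; c=snap(n,tag); 
    im=c['img'].astype(int); m=((im[...,0]<130)&(im[...,0]>im[...,2]*1.6)&(im[...,0]>im[...,1]*1.4)).astype(np.uint8)
    k,l,st,ce=cv2.connectedComponentsWithStats(m)
    for i in range(1,k):
        p=w(c,*ce[i],.012)
        if st[i,4]>=5 and .6<p[0]<.82 and -.14<p[1]<-.05: print(n,ce[i].round(1),st[i,2:5],p.round(3))
hull('s19',330,200,400,320); pred('s19',(-62,-66,-70))
E
```

```text
[ 0.75221753 -0.08729233  0.14533326] [-0.35713196  0.46230662 -2.23071042]
side [339.  237.5] [3 4 6] [ 0.725 -0.062  0.012]
s19 [ 11  23  29  28 612] hull [[364, 223], [369, 230], [365, 249], [341, 250], [341, 226]]
-62 [[364, 251], [342, 255], [367, 255], [345, 259], [365, 224], [343, 228], [371, 232], [349, 235]]
-66 [[362, 248], [341, 251], [365, 252], [344, 256], [364, 222], [342, 226], [371, 230], [348, 234]]
-70 [[361, 245], [340, 248], [364, 249], [342, 253], [364, 220], [342, 223], [370, 229], [347, 233]]
```

```bash
python3 - <<'E'
from h import *
for t in('s12','s19'):
    im=load(t)['img']; print(t)
    for v in range(244,264,2): print(v,' '.join('%3d,%3d,%3d'%tuple(im[v,u]) for u in range(326,350,2)))
E
```

```text
s12
244  68, 57, 54  36, 41, 59  39, 44, 63  39, 44, 63  56, 64, 90  56, 63, 90  57, 64, 90  55, 63, 90  55, 63, 89  57, 64, 91  56, 64, 90  57, 64, 90
246  57, 64, 91  56, 64, 90  56, 64, 90  57, 64, 91  56, 63, 90  56, 64, 90  56, 63, 90  56, 64, 90  56, 64, 90  57, 65, 90  56, 64, 90  57, 65, 91
248  56, 64, 90  56, 64, 90  56, 64, 90  57, 64, 90  56, 64, 90  57, 65, 91  55, 63, 90  56, 64, 89  56, 63, 90  56, 64, 90  56, 64, 90  56, 64, 90
250  57, 65, 91  56, 63, 90  56, 64, 90  57, 65, 91  57, 64, 90  57, 60, 83  60, 59, 82  57, 65, 91  56, 63, 90  56, 63, 90  56, 63, 90  56, 64, 90
252  56, 64, 90  56, 63, 91  57, 65, 92  57, 64, 91  55, 51, 69  72, 30, 12  96, 42, 17 117, 57, 31 125, 65, 37 129, 59, 26 125, 59, 27 126, 59, 26
254  57, 64, 90  56, 63, 90  57, 64, 90  47, 54, 76  42, 25, 23  77, 35, 15  66, 31, 16 132, 61, 28 133, 63, 27 133, 64, 28 125, 59, 27 126, 60, 26
256  56, 63, 90  57, 64, 91  50, 57, 80  34, 39, 56  38, 26, 29  76, 41, 16  49, 23, 13 131, 62, 27 133, 62, 27 135, 63, 29 125, 59, 27 127, 60, 27
258  57, 64, 91  57, 64, 90  50, 56, 80  35, 39, 56  35, 40,
[... 1167 characters left out ...]
  39, 45, 63  47, 30, 27  68, 31, 14  74, 36, 18 146, 68, 31 148, 70, 32 147, 70, 30 138, 66, 30 140, 68, 31
256  40, 45, 63  40, 45, 63  40, 44, 62  39, 45, 63  43, 30, 32  83, 46, 18  56, 27, 15 145, 68, 30 148, 70, 31 149, 71, 33 138, 66, 30 141, 69, 31
258  40, 45, 64  39, 45, 63  40, 45, 63  39, 44, 63  40, 45, 63  74, 39, 34  83, 48, 23 129, 61, 28 145, 68, 31 150, 71, 33 138, 66, 30 141, 68, 31
260  40, 45, 64  39, 45, 63  41, 47, 66  45, 51, 72  46, 51, 71 105, 51, 26 108, 66, 28 116, 55, 26 144, 68, 30 152, 72, 33 139, 68, 31 142, 68, 31
262  63, 72,101  45, 51, 71  51, 58, 81  63, 72,101  75, 70, 87 116, 66, 35 106, 59, 29  91, 44, 23 142, 67, 30 151, 72, 31 142, 65, 29 138, 67, 29
```

>>> jog_arm --targets '[{"tx": 0, "ty": 0.015, "tz": 0.006, "twist": 0}, {"tx": 0, "ty": 0.04, "tz": 0.006, "twist": 0}, {"tx": 0, "ty": 0.07, "tz": 0.006, "twist": 0}, {"tx": 0, "ty": 0.1, "tz": 0.006, "twist": 0}, {"tx": 0, "ty": 0.13, "tz": 0.006, "twist": 0}, {"tx": 0, "ty": 0.16, "tz": 0.006, "twist": 0}, {"tx": 0, "ty": 0.19, "tz": 0.006, "twist": 0}, {"tx": 0, "ty": 0.22, "tz": 0.006, "twist": 0}, {"tx": 0, "ty": 0.24, "tz": 0.006, "twist": 0}, {"tx": 0, "ty": 0.26, "tz": 0.006, "twist": 0}]'

```text
time_s: 35.33
tcp_pos: [0.6867, -0.0945, 0.1439]
tool_rot: [-180.0, -0.0, -84.0]
wrist_force: [-0.2, 0.0, -1.7]
width: 0.197
gripper_force: 97.7
```

```bash
cat > dark.py <<'E'
from h import *
s=manip.sense(); print(s['tcp_pos'],s['wrist_force'].round(1))
t=sys.argv[1]
for n,ref in(('side','side0'),('top','top0')):
    tag=n[0]+t; c=snap(n,tag); A=load(ref)['img'].astype(int)
    im=c['img'].astype(int); m=((im[...,0]<150)&(im[...,0]>im[...,2]*1.35)&(np.abs(A-im).max(2)>20)).astype(np.uint8)
    k,l,st,ce=cv2.connectedComponentsWithStats(m)
    for i in range(1,k):
        p=w(c,*ce[i],.010)
        if 5<=st[i,4]<150 and .45<p[0]<.82 and -.3<p[1]<-.07: print(n,ce[i].round(1),st[i,2:5],p.round(3),'tray',np.round([(p[:2]-C)@X*1e3,(p[:2]-C)@Y*1e3]),im[l==i].mean(0).round())
E
python3 dark.py 20
```

```text
[ 0.68666719 -0.09454085  0.14387763] [-0.2  0.  -1.7]
side [317.5 247. ] [2 5 8] [ 0.659 -0.087  0.01 ] tray [ 84. -53.] [86. 64. 56.]
top [307. 115.] [5 5 5] [ 0.722 -0.162  0.01 ] tray [ 139. -135.] [101.  66.  49.]
top [352.4 196.2] [ 22  14 121] [ 0.474 -0.289  0.01 ] tray [-121. -235.] [124.  48.  37.]
```

```bash
python3 - <<'E'
from h import *
c=load('s20'); im=c['img'].astype(int); hs=cv2.cvtColor(c['img'],cv2.COLOR_RGB2HSV)
print(px(c,[.648,-.121,.01]),px(c,[.710,-.115,.01]))
for v in range(232,276,2): print(v,''.join('#' if hs[v,u,1]<60 and hs[v,u,2]>95 else '.' if im[v,u,2]>im[v,u,0] else ('D' if im[v,u,0]<110 else 'o') for u in range(285,360)))
c=load('t20'); im=c['img'].astype(int); hs=cv2.cvtColor(c['img'],cv2.COLOR_RGB2HSV); print(px(c,[.648,-.121,.01]),px(c,[.710,-.115,.01]))
for v in range(108,150,2): print(v,''.join('#' if hs[v,u,1]<60 and hs[v,u,2]>110 else '.' if im[v,u,2]>im[v,u,0] else ('D' if im[v,u,0]<110 else 'o') for u in range(255,330)))
E
```

```text
[315.75789603 258.0616617 ] [337.51760268 254.74654245]
232 oooooooooooooooooooooooooooooooooo##########ooDDDDDDo#######...............
234 oooooooooooooooooooooooooooooooooo##########oooDDoDooo#######..............
236 oooooooooooooooooooooooooooooooooo###########ooooooo#########..............
238 oooooooooooooooooooooooooooooooooo###########################..............
240 oooooooooooooooooooooooooooooooooo###########################..............
242 oooooooooooooooooooooooooooooooooo###########################..............
244 oooooooooooooooooooooooooooooooooo###########################..............
246 ooooooooooooooooooooooooooDDDD..Do###########################..............
248 oooooooooooooooDDD..............Do###########################..............
250 oooDDD...........................###########################...............
252 .................................####################oooooooooooooooooooooo
254 .................................##################..Dooooooooooooooooooooo
256 .................................######............DDDDoooooooooooooooooooo
258 
[... 1751 characters left out ...]
ooDDoooooooDDDooooooooooDooDDDDDDoDooooooooooooooooooooDDooo
134 ooooooooooooooooooooooooooDDooooooooooooooo#ooooooo#ooooDooooooooooooDDoooo
136 oooooooooooooooooDoooooooDDoooooooooooooooooooooooooooooooooDooooDDDDDDoooo
138 oooooooooooooooooDoooooooDoooooooooooooooooooooooooooooooooooooooDDDDDDoooo
140 ooooooooooooooooooooooooDooooooooooooooooooooooooooooooooooooooDooDDDDDoooo
142 ooooooooooooooooDoooooooDoooooooooooooooooooooooooooooooooooooooDooDDDDoooo
144 ooooooooooooooooDoooDDDDooooooooooooooooooooooooooooooooooooooooDDDoDDooooo
146 ooooooooooooooooDDDDDDDDooooooooooooooooooooooooooooooooooooooooDDDDDDooooo
148 oooooooooooooooDDDDDDDDooooooooooooooooooooooooooooooooooooooooooDDDDoooooo
```

```bash
python3 - <<'E'
from h import *
c=snap('wrist','w20'); im=c['img'].astype(int); hs=cv2.cvtColor(c['img'],cv2.COLOR_RGB2HSV)
for p in [(.71,-.115,.01),(.69,-.12,.01),(.65,-.12,.01),(.73,-.115,.01),(.691,-.13,.062),(.764,-.133,.062)]: print(p,px(c,p).round())
m=((im[...,0]<140)&(im[...,0]>im[...,2]*1.5)).astype(np.uint8)
k,l,st,ce=cv2.connectedComponentsWithStats(m)
for i in range(1,k):
    if st[i,4]>150: print(ce[i].round(),st[i],w(c,*ce[i],.01).round(3),im[l==i].mean(0).round())
for v in range(0,300,9): print('%3d'%v,''.join('#' if hs[v,u,1]<60 and hs[v,u,2]>110 else '.' if im[v,u,2]>im[v,u,0] else ('D' if im[v,u,0]<110 else 'o') for u in range(60,460,5)))
E
```

```text
(0.71, -0.115, 0.01) [235. 165.]
(0.69, -0.12, 0.01) [257. 162.]
(0.65, -0.12, 0.01) [298. 166.]
(0.73, -0.115, 0.01) [214. 163.]
(0.691, -0.13, 0.062) [257. 159.]
(0.764, -0.133, 0.062) [161. 145.]
[215.  89.] [ 156   36  105  115 2994] [ 0.734 -0.181  0.01 ] [130.  77.  52.]
[ 89. 245.] [   6   45  121  305 3708] [ 0.852 -0.017  0.01 ] [97. 71. 51.]
[34. 79.] [  0  71  83  20 620] [ 0.893 -0.173  0.01 ] [127.  77.  48.]
[ 27. 218.] [   0  115   92  168 3016] [ 0.912 -0.041  0.01 ] [123.  83.  55.]
[421. 209.] [ 304  203  208   13 1876] [ 0.524 -0.09   0.01 ] [128.  96.  65.]
[257. 275.] [ 230  207   54  123 4634] [ 0.677 -0.001  0.01 ] [71. 49. 37.]
[381. 284.] [ 289  241  221   67 4150] [ 0.545 -0.004  0.01 ] [90. 67. 48.]
  0 ................................................................................
  9 ................................................................................
 18 ................................................................................
 27 ................................................................................
 36 ....................
[... 1825 characters left out ...]
oooooooooooooooooooo
234 oooooooooooDD.................#o####DDDDDDDD####oooooooooooooooooooooooooooooooo
243 oooooooooooDDD.................DD##DDDDDDDDD###DDooooooooooooooooooooooooooooooo
252 oooooooooooDD.................DDD##DDDDDDDDDD##DDooooooooooooooooooooooooooooooo
261 oooooooooooDDD................DDD##DDDDDDDDDD##DDDoooooooooooooooooooooooooooooo
270 oooooooooooDD.......D.......DDDDDDDDDDDDDDDDDDDDDDDDoooooDDDooooDooooooooooooooo
279 oooooooooooDD..DDDDDDDDDDDDDDDDDDDDDDDDDDDDDDDDDDDDDDDDDDDDDDDDDDDoooooooooooooo
288 oooooooooooDDDDDDDDDDDD.DD.D.DDDDDDDDDDDDDDDDDDDDDDDDDDDDDDDDDDDDDDDoooooooooooo
297 oooooooooDDDDDDDDDDDD..DD.DDDD.DDDDDDDDDDDDDDDDDDDDDDDDDDDDDDDDDDDDDDDDDoooooooo
```

>>> jog_arm --targets '[{"tx": 0, "ty": 0, "tz": -0.05, "twist": 0}, {"tx": 0, "ty": 0, "tz": -0.15, "twist": 0}, {"tx": 0, "ty": 0, "tz": -0.28, "twist": 0}, {"tx": 0, "ty": 0.05, "tz": -0.4, "twist": 0}, {"tx": 0, "ty": 0.15, "tz": -0.45, "twist": 0}, {"tx": 0, "ty": 0.3, "tz": -0.45, "twist": 0}, {"tx": 0, "ty": 0.45, "tz": -0.45, "twist": 0}, {"tx": 0, "ty": 0.55, "tz": -0.45, "twist": 0}, {"tx": 0, "ty": 0.6, "tz": -0.45, "twist": 0}, {"tx": 0, "ty": 0.6, "tz": -0.45, "twist": 0}]'

```text
time_s: 36.32
tcp_pos: [0.5359, -0.1102, 0.2574]
tool_rot: [180.0, -0.0, -84.1]
wrist_force: [0.1, 0.1, -1.9]
width: 0.194
gripper_force: 98.1
```

```bash
python3 dark.py 21; python3 - <<'E'
from h import *
c=snap('wrist','w21'); im=c['img'].astype(int)
for p in [(.71,-.115,.01),(.65,-.12,.01)]: print(p,px(c,p).round())
m=((im[...,0]<140)&(im[...,0]>im[...,2]*1.35)).astype(np.uint8)
k,l,st,ce=cv2.connectedComponentsWithStats(m)
for i in range(1,k):
    if 80<st[i,4]<3000: print(ce[i].round(),st[i],w(c,*ce[i],.01).round(3),im[l==i].mean(0).round())
c=load('t21'); im=c['img'].astype(int); hs=cv2.cvtColor(c['img'],cv2.COLOR_RGB2HSV); print(px(c,[.648,-.121,.01]),px(c,[.710,-.115,.01]))
for v in range(96,150,2): print(v,''.join('#' if hs[v,u,1]<60 and hs[v,u,2]>110 else '.' if im[v,u,2]>im[v,u,0] else ('D' if im[v,u,0]<125 else 'o') for u in range(235,330)))
E
```

```text
[ 0.53586516 -0.11018106  0.25744013] [ 0.1  0.1 -1.9]
side [321.8 248.2] [ 7  8 40] [ 0.67  -0.092  0.01 ] tray [ 95. -59.] [72. 33. 19.]
top [284.8 132.2] [ 7  7 38] [ 0.671 -0.094  0.01 ] tray [ 96. -61.] [103.  61.  43.]
top [291.  169.2] [ 7 23 59] [ 0.559 -0.109  0.01 ] tray [-18. -65.] [137. 105.  84.]
(0.71, -0.115, 0.01) [130. 152.]
(0.65, -0.12, 0.01) [176. 153.]
[327.  19.] [317   0  26  38 348] [ 0.476 -0.297  0.01 ] [119.  50.  39.]
[331.  53.] [309   6  57  63 210] [ 0.466 -0.261  0.01 ] [127.  84.  64.]
[ 38. 133.] [ 20  69  35 216 761] [ 0.83  -0.127  0.01 ] [131.  99.  71.]
[56. 99.] [55 69  6 63 91] [ 0.803 -0.173  0.01 ] [119.  79.  68.]
[130. 106.] [  90   70   53   71 1293] [ 0.71  -0.173  0.01 ] [103.  68.  48.]
[ 95. 103.] [ 84  95  23  17 267] [ 0.755 -0.173  0.01 ] [106.  63.  42.]
[159. 171.] [152 164  16  15 190] [ 0.671 -0.093  0.01 ] [103.  64.  49.]
[138. 184.] [106 181  76  12 116] [ 0.699 -0.072  0.01 ] [126.  97.  78.]
[ 12. 207.] [  0 203  27   8 156] [ 0.874 -0.021  0.01 ] [117.  73.  47.]
[ 13. 226.] [  0 223  28   6  86] [0.877 0.007 0.01 ] [125. 
[... 2336 characters left out ...]

136 .......#.....DooooooooooooooooooooooooooooooooD......DD##DDDDDDooDoooooooDDDooooooooooooooooooo
138 ..............ooooooooooooooooooooooooooooooooD.#DDDDD##.DDDDDDoooooooooDDDoooooooooooooooooooo
140 ..............oooooooooooooooooooooooooooooooooD########DDDDDDooDoooooooDDDoooooooooooooooooooo
142 ........#.....DooooooooooooooooooooooooooooooooD########DDDDDDoooooooooDDDooooooooooooooooooooo
144 ...............oooooooooooooooooooooooooooooooooD#######DDDDDooDoooooooDDDooooooooooooooooooooo
146 ...............oooooooooooooooooooooooooooooooooD#######DDDDooDDooooooDDDoooooooooooooooooooooo
148 ...............ooooooooooooooooooooooooooooooooo########.DDDoDDDDDDDoDDDDDDooDooooooooooooooooo
```

>>> jog_arm --targets '[{"tx": 0.01, "ty": -0.05, "tz": 0, "twist": -0.2}, {"tx": 0.03, "ty": -0.15, "tz": 0, "twist": -0.4}, {"tx": 0.05, "ty": -0.27, "tz": 0, "twist": -0.6}, {"tx": 0.07, "ty": -0.39, "tz": 0, "twist": -0.8}, {"tx": 0.09, "ty": -0.49, "tz": 0, "twist": -1}, {"tx": 0.1, "ty": -0.54, "tz": 0, "twist": -1}, {"tx": 0.102, "ty": -0.554, "tz": 0, "twist": -1}, {"tx": 0.102, "ty": -0.554, "tz": 0, "twist": -1}, {"tx": 0.102, "ty": -0.554, "tz": 0, "twist": -1}, {"tx": 0.102, "ty": -0.554, "tz": 0, "twist": -1}]'

```text
time_s: 37.3
tcp_pos: [0.6778, -0.1208, 0.256]
tool_rot: [179.9, 0.1, -54.0]
wrist_force: [-0.2, 0.4, -2.3]
width: 0.195
gripper_force: 98.2
```

>>> jog_arm --targets '[{"tx": 0, "ty": 0, "tz": 0, "twist": -0.2}, {"tx": 0, "ty": 0, "tz": 0, "twist": -0.4}, {"tx": 0, "ty": 0, "tz": 0, "twist": -0.6}, {"tx": 0, "ty": 0, "tz": 0, "twist": -0.8}, {"tx": 0, "ty": 0, "tz": 0, "twist": -1}, {"tx": 0, "ty": 0, "tz": 0, "twist": -1}, {"tx": 0, "ty": 0, "tz": 0, "twist": -1}, {"tx": 0, "ty": 0, "tz": 0, "twist": -1}, {"tx": 0, "ty": 0, "tz": 0, "twist": -1}, {"tx": 0, "ty": 0, "tz": 0, "twist": -1}]'

```text
time_s: 38.13
tcp_pos: [0.6784, -0.121, 0.2564]
tool_rot: [-180.0, -0.0, -24.1]
wrist_force: [-0.9, 0.3, -2.8]
width: 0.195
gripper_force: 98.2
```

>>> jog_arm --targets '[{"tx": 0, "ty": 0, "tz": 0, "twist": -0.2}, {"tx": 0, "ty": 0, "tz": 0, "twist": -0.4}, {"tx": 0, "ty": 0, "tz": 0, "twist": -0.6}, {"tx": 0, "ty": 0, "tz": 0, "twist": -0.8}, {"tx": 0, "ty": 0, "tz": 0, "twist": -1}, {"tx": 0, "ty": 0, "tz": 0, "twist": -1}, {"tx": 0, "ty": 0, "tz": 0, "twist": -1}, {"tx": 0, "ty": 0, "tz": 0, "twist": -1}, {"tx": 0, "ty": 0, "tz": 0, "twist": -1}, {"tx": 0, "ty": 0, "tz": 0, "twist": -1}]'

```text
time_s: 38.97
tcp_pos: [0.6785, -0.121, 0.2563]
tool_rot: [-180.0, -0.0, 5.9]
wrist_force: [0.6, 0.1, -1.8]
width: 0.191
gripper_force: 98.2
```

>>> jog_arm --targets '[{"tx": 0, "ty": 0, "tz": 0, "twist": -0.2}, {"tx": 0, "ty": 0, "tz": 0, "twist": -0.4}, {"tx": 0, "ty": 0, "tz": 0, "twist": -0.6}, {"tx": 0, "ty": 0, "tz": 0, "twist": -0.8}, {"tx": 0, "ty": 0, "tz": 0, "twist": -1}, {"tx": 0, "ty": 0, "tz": 0, "twist": -1}, {"tx": 0, "ty": 0, "tz": 0, "twist": -1}, {"tx": 0, "ty": 0, "tz": 0, "twist": -1}, {"tx": 0, "ty": 0, "tz": 0, "twist": -1}, {"tx": 0, "ty": 0, "tz": 0, "twist": -1}]'

```text
time_s: 39.8
tcp_pos: [0.6785, -0.121, 0.2563]
tool_rot: [-180.0, -0.0, 35.9]
wrist_force: [0.1, 0.2, -2.0]
width: 0.196
gripper_force: 98.2
```

>>> jog_arm --targets '[{"tx": 0, "ty": 0, "tz": 0, "twist": -0.2}, {"tx": 0, "ty": 0, "tz": 0, "twist": -0.4}, {"tx": 0, "ty": 0, "tz": 0, "twist": -0.6}, {"tx": 0, "ty": 0, "tz": 0, "twist": -0.8}, {"tx": 0, "ty": 0, "tz": 0, "twist": -1}, {"tx": 0, "ty": 0, "tz": 0, "twist": -1}, {"tx": 0, "ty": 0, "tz": 0, "twist": -1}, {"tx": 0, "ty": 0, "tz": 0, "twist": -1}, {"tx": 0, "ty": 0, "tz": 0, "twist": -1}, {"tx": 0, "ty": 0, "tz": 0, "twist": -1}]'

```text
time_s: 40.63
tcp_pos: [0.6785, -0.121, 0.2563]
tool_rot: [180.0, 0.0, 65.9]
wrist_force: [-0.2, 0.3, -1.1]
width: 0.193
gripper_force: 98.2
```

>>> jog_arm --targets '[{"tx": 0, "ty": 0, "tz": 0, "twist": -0.2}, {"tx": 0, "ty": 0, "tz": 0, "twist": -0.4}, {"tx": 0, "ty": 0, "tz": 0, "twist": -0.6}, {"tx": 0, "ty": 0, "tz": 0, "twist": -0.8}, {"tx": 0, "ty": 0, "tz": 0, "twist": -1}, {"tx": 0, "ty": 0, "tz": 0, "twist": -1}, {"tx": 0, "ty": 0, "tz": 0, "twist": -1}, {"tx": 0, "ty": 0, "tz": 0, "twist": -1}, {"tx": 0, "ty": 0, "tz": 0, "twist": -1}, {"tx": 0, "ty": 0, "tz": 0, "twist": -1}]'

```text
time_s: 41.47
tcp_pos: [0.6785, -0.121, 0.2563]
tool_rot: [-180.0, -0.0, 95.9]
wrist_force: [-1.2, 0.0, -1.1]
width: 0.195
gripper_force: 98.2
```

```bash
python3 - <<'E'
from h import *
go(.6762,-.1209,.145); s=manip.sense(); print(s['tcp_pos'],s['time_s'])
snap('side','s22'); hull('s22',280,150,400,300); pred('s22',(-60,-66,-72))
c=load('s22'); im=c['img'].astype(int)[240:258,312:334]; print(((im[...,0]<110)&(im[...,0]>1.5*im[...,2])).sum())
E
```

```text
shares [ 0.001 -0.009  0.445] [-1.79999190e+02 -7.98478415e-04  9.59124645e+01]
[ 0.67851217 -0.12100093  0.25627461] 41.4667
s22 [ 40  61  35  24 486] hull [[351, 212], [354, 228], [342, 232], [321, 234], [322, 220], [327, 215]]
-60 [[318, 229], [342, 225], [317, 221], [340, 218], [328, 227], [353, 223], [325, 210], [350, 207]]
-66 [[320, 235], [343, 231], [319, 227], [342, 224], [329, 230], [354, 226], [326, 213], [351, 209]]
-72 [[322, 240], [345, 237], [320, 233], [344, 229], [330, 232], [356, 228], [326, 216], [352, 212]]
41
```

>>> jog_arm --targets '[{"tx": 0, "ty": -0.009, "tz": 0.05, "twist": 0}, {"tx": 0, "ty": -0.009, "tz": 0.13, "twist": 0}, {"tx": 0, "ty": -0.009, "tz": 0.22, "twist": 0}, {"tx": 0, "ty": -0.009, "tz": 0.31, "twist": 0}, {"tx": 0, "ty": -0.009, "tz": 0.38, "twist": 0}, {"tx": 0, "ty": -0.009, "tz": 0.43, "twist": 0}, {"tx": 0, "ty": -0.009, "tz": 0.448, "twist": 0}, {"tx": 0, "ty": -0.009, "tz": 0.448, "twist": 0}, {"tx": 0, "ty": -0.03, "tz": 0.448, "twist": 0}, {"tx": 0, "ty": -0.06, "tz": 0.448, "twist": 0}]'

```text
time_s: 42.35
tcp_pos: [0.6642, -0.1225, 0.1446]
tool_rot: [179.9, 0.0, 96.0]
wrist_force: [-0.1, 0.4, -1.5]
width: 0.199
gripper_force: 98.2
```

>>> jog_arm --targets '[{"tx": 0, "ty": -0.03, "tz": 0, "twist": 0}, {"tx": 0, "ty": -0.06, "tz": 0, "twist": 0}, {"tx": 0, "ty": -0.09, "tz": 0, "twist": 0}, {"tx": 0, "ty": -0.12, "tz": 0, "twist": 0}, {"tx": 0, "ty": -0.15, "tz": 0, "twist": 0}, {"tx": 0, "ty": -0.18, "tz": 0, "twist": 0}, {"tx": 0, "ty": -0.205, "tz": 0, "twist": 0}, {"tx": 0, "ty": -0.22, "tz": 0, "twist": 0}, {"tx": 0, "ty": -0.23, "tz": 0, "twist": 0}, {"tx": 0, "ty": -0.23, "tz": 0, "twist": 0}]'

```text
time_s: 43.18
tcp_pos: [0.6059, -0.1286, 0.1443]
tool_rot: [-180.0, -0.0, 96.0]
wrist_force: [-0.0, 0.4, -1.6]
width: 0.196
gripper_force: 98.2
```

```bash
cat > wr.py <<'E'
from h import *
s=manip.sense(); print(s['tcp_pos'],s['wrist_force'].round(1),'tray',((s['tcp_pos'][:2]-C)@X).round(4),((s['tcp_pos'][:2]-C)@Y).round(4))
c=snap('wrist','w'+sys.argv[1]); im=c['img'].astype(int); hs=cv2.cvtColor(c['img'],cv2.COLOR_RGB2HSV)
m=((im[...,0]<140)&(im[...,0]>im[...,2]*1.4)&(im[...,0]>im[...,1]*1.3)).astype(np.uint8)
k,l,st,ce=cv2.connectedComponentsWithStats(m)
for i in range(1,k):
    if 80<st[i,4]<4000:
        p=w(c,*ce[i],.01); print(ce[i].round(),st[i],p.round(3),'tray',np.round([(p[:2]-C)@X*1e3,(p[:2]-C)@Y*1e3]),im[l==i].mean(0).round())
E
python3 wr.py 23; python3 - <<'E'
from h import *
c=load('w23'); im=c['img'].astype(int); hs=cv2.cvtColor(c['img'],cv2.COLOR_RGB2HSV)
for v in range(60,290,8): print('%3d'%v,''.join('#' if hs[v,u,1]<60 and hs[v,u,2]>110 else '.' if im[v,u,2]>im[v,u,0] else ('D' if im[v,u,0]<110 else 'o') for u in range(120,400,4)))
E
```

```text
[ 0.60592629 -0.12861361  0.14430673] [-0.   0.4 -1.6] tray 0.0273 -0.089
[381.  39.] [ 309    6  115  125 1702] [0.699 0.009 0.01 ] tray [134.  39.] [123.  92.  61.]
[167.  35.] [  47   27  234   33 2013] [ 0.516 -0.006  0.01 ] tray [-49.  42.] [131.  91.  60.]
[490. 200.] [ 459   98   53  184 2866] [ 0.835 -0.12   0.01 ] tray [ 256. -104.] [130.  98.  64.]
[265. 156.] [254 145  22  22 388] [ 0.61 -0.1   0.01] tray [ 35. -61.] [108.  69.  52.]
[ 74. 296.] [   0  275  122   79 1935] [ 0.422 -0.271  0.01 ] tray [-170. -212.] [111.  69.  45.]
[135. 324.] [124 312  23  26 303] [ 0.488 -0.3    0.01 ] tray [-108. -248.] [112.  72.  45.]
 60 oooooooooooooooooooooooooooooooooooooooooooooooooooooooooooooooooooooo
 68 oooooooooooooooooooooooooooooooooooooooooooooooooooooooooooooooooooooo
 76 oooooooooooooooooooooooooooooooooooooooooooooooooooooooooooooooooooooo
 84 oooooooooooooooooooooooooooooooooooooooooooooooooooooooooooooooooooooo
 92 oooooooooooooooooooooooooooooooooooooooooooooooooooooooooooooooooooooo
100 oooooooooooooooooooooooooooooooooooooooooooooooooooooooooooooooooooooo
108 oooooo
[... 1014 characters left out ...]
#..........DooDooDDDDoooo
220 ........................#######DDDDDDD########..........DoDooDDDDDDDDD
228 ........................#######DDDDDDDo#######..........ooDoDDoooooooo
236 ........................######DDDDDDDDDD#####..........DoDDoDDoooooooo
244 ........................DD###DDDDDDDDDDD###DDD.........DoDoDDooooooooo
252 .......................DDD###DDDDDDDDDDDD###DDD.......DooDoDDooooooooo
260 ......................DDDD##DDDDDDDDDDDDD##DDDDD......DoDoDDDooooooooD
268 .....................D.DDDDD#DDDDDDDDDDDD#DDDDDDDD....DoDDDDoooooDDDDD
276 ....................DD.D.D.DDDDDDDDDDDDDDDDDDDDDDDDD...DDDDDDDDDDooooo
284 D..D...DD.......DDD.DDDDDD.DDDDDDDDDDDDDDDDDDDDDDDDDDDDDDDDDDDDDDDDDoo
```

>>> jog_arm --targets '[{"tx": 0, "ty": 0, "tz": 0, "twist": 0}, {"tx": 0, "ty": 0, "tz": 0.015, "twist": 0}, {"tx": -0.05, "ty": 0, "tz": 0.03, "twist": 0}, {"tx": -0.1, "ty": 0, "tz": 0.045, "twist": 0}, {"tx": -0.16, "ty": 0, "tz": 0.065, "twist": 0}, {"tx": -0.22, "ty": 0, "tz": 0.09, "twist": 0}, {"tx": -0.28, "ty": 0, "tz": 0.125, "twist": 0}, {"tx": -0.33, "ty": 0, "tz": 0.16, "twist": 0}, {"tx": -0.38, "ty": 0, "tz": 0.2, "twist": 0}, {"tx": -0.42, "ty": 0, "tz": 0.24, "twist": 0}]' --fingers -0.595

```text
time_s: 44.07
tcp_pos: [0.6191, -0.2354, 0.0859]
tool_rot: [179.8, 0.2, 96.0]
wrist_force: [0.1, -1.8, 3.9]
width: 0.202
gripper_force: 33.2
```

```bash
python3 - <<'E'
from h import *
s=manip.sense();print(s['tcp_pos'],s['wrist_force'].round(1))
snap('side','s24'); hull('s24',240,200,360,340); pred('s24',(-40,-30,-20,-10))
E
```

```text
[ 0.61913508 -0.23541857  0.08588688] [ 0.1 -1.8  3.9]
s24 [ 49  55  18  14 142] hull [[303, 267], [292, 266], [289, 256], [306, 258]]
-40 [[291, 280], [313, 276], [291, 273], [312, 270], [299, 294], [323, 290], [298, 279], [322, 276]]
-30 [[290, 270], [312, 266], [290, 264], [311, 260], [298, 288], [321, 284], [297, 275], [321, 271]]
-20 [[289, 260], [311, 257], [289, 255], [311, 251], [297, 282], [320, 279], [297, 271], [321, 267]]
-10 [[288, 251], [310, 248], [288, 246], [311, 243], [296, 277], [319, 273], [297, 267], [321, 264]]
```

>>> jog_arm --targets '[{"tx": -0.02, "ty": 0, "tz": 0.025, "twist": 0}, {"tx": -0.04, "ty": 0, "tz": 0.05, "twist": 0}, {"tx": -0.055, "ty": 0, "tz": 0.075, "twist": 0}, {"tx": -0.07, "ty": 0, "tz": 0.1, "twist": 0}, {"tx": -0.085, "ty": 0, "tz": 0.125, "twist": 0}, {"tx": -0.1, "ty": 0, "tz": 0.15, "twist": 0}, {"tx": -0.11, "ty": 0, "tz": 0.17, "twist": 0}, {"tx": -0.12, "ty": 0, "tz": 0.19, "twist": 0}, {"tx": -0.125, "ty": 0, "tz": 0.205, "twist": 0}, {"tx": -0.125, "ty": 0, "tz": 0.207, "twist": 0}]'

```text
time_s: 44.95
tcp_pos: [0.6206, -0.2647, 0.0324]
tool_rot: [-180.0, 0.0, 96.0]
wrist_force: [-0.8, -1.1, 5.9]
width: 0.205
gripper_force: 30.9
```

```bash
python3 wr.py 25; python3 - <<'E'
from h import *
snap('side','s25'); hull('s25',240,200,360,340); pred('s25',(-10,0,10))
im=load('s25')['img'].astype(int); c=load('s25')
m=((im[...,0]<110)&(im[...,0]>im[...,2]*1.6)&(np.abs(im-load('side0')['img']).max(2)>20)).astype(np.uint8); k,l,st,ce=cv2.connectedComponentsWithStats(m)
for i in range(1,k):
    p=w(c,*ce[i],.012)
    if st[i,4]>5 and .5<p[0]<.75 and -.28<p[1]<-.03: print('dark',ce[i],st[i,2:5],np.round([(p[:2]-C)@X*1e3,(p[:2]-C)@Y*1e3]))
E
```

```text
[ 0.62057208 -0.2646653   0.0323723 ] [-0.8 -1.1  5.9] tray 0.0276 -0.2258
s25 [ 49  56  23  33 495] hull [[309, 256], [311, 266], [307, 280], [303, 287], [297, 288], [289, 256]]
-10 [[289, 269], [310, 265], [289, 264], [311, 261], [297, 295], [319, 291], [298, 286], [321, 282]]
0 [[289, 261], [310, 257], [289, 257], [311, 254], [296, 290], [319, 286], [298, 283], [321, 279]]
10 [[289, 254], [311, 250], [290, 251], [312, 248], [296, 285], [319, 281], [298, 281], [322, 277]]
dark [339.36598639 234.23809524] [ 53  72 735] [157. -25.]
dark [303.22307692 239.76923077] [ 21  19 130] [ 50. -25.]
dark [301.08108108 252.24324324] [ 7  7 37] [ 34. -62.]
dark [311.56521739 256.13043478] [ 5 11 23] [ 60. -79.]
dark [327.97785978 278.04059041] [ 43  21 271] [  85. -149.]
dark [319.63636364 310.34343434] [12 22 99] [  39. -230.]
```

>>> jog_arm --targets '[{"tx": 0, "ty": 0, "tz": 0, "twist": 0}, {"tx": 0, "ty": 0, "tz": 0, "twist": 0}, {"tx": 0, "ty": 0, "tz": 0, "twist": 0}, {"tx": 0.02, "ty": 0, "tz": 0, "twist": 0}, {"tx": 0.04, "ty": 0, "tz": 0, "twist": 0}, {"tx": 0.06, "ty": 0, "tz": 0, "twist": 0}, {"tx": 0.08, "ty": 0, "tz": 0, "twist": 0}, {"tx": 0.1, "ty": 0, "tz": 0, "twist": 0}, {"tx": 0.115, "ty": 0, "tz": 0, "twist": 0}, {"tx": 0.125, "ty": 0, "tz": 0, "twist": 0}]' --fingers -1 --newtons 100

```text
time_s: 45.88
tcp_pos: [0.6177, -0.233, 0.033]
tool_rot: [180.0, 0.1, 96.1]
wrist_force: [-0.7, -7.8, 3.0]
width: 0.188
gripper_force: 98.6
```

```bash
python3 wr.py 26; python3 - <<'E'
from h import *
snap('side','s26'); c=load('s26'); hull('s26',240,200,360,340)
im=load('s26')['img'].astype(int)
m=((im[...,0]<110)&(im[...,0]>im[...,2]*1.6)&(np.abs(im-load('side0')['img']).max(2)>20)).astype(np.uint8); k,l,st,ce=cv2.connectedComponentsWithStats(m)
for i in range(1,k):
    p=w(c,*ce[i],.012)
    if st[i,4]>5 and .5<p[0]<.75 and -.28<p[1]<-.03: print('dark',ce[i],st[i,2:5],np.round([(p[:2]-C)@X*1e3,(p[:2]-C)@Y*1e3]))
E
```

```text
[ 0.61774395 -0.23301418  0.0329669 ] [-0.7 -7.8  3. ] tray 0.0281 -0.194
s26 [ 47  47  21  31 370] hull [[306, 247], [307, 254], [303, 270], [299, 277], [294, 276], [287, 248]]
dark [325.68456376 256.12527964] [ 46  37 447] [ 98. -86.]
dark [297.46428571 251.28571429] [ 6  7 28] [ 25. -58.]
dark [348. 277.] [7 1 7] [ 138. -156.]
dark [348.16666667 279.44444444] [14  3 18] [ 137. -163.]
dark [344.         284.67857143] [12  6 28] [ 121. -175.]
dark [316.12903226 297.29032258] [11 20 93] [  39. -195.]
```

>>> jog_arm --targets '[{"tx": 0, "ty": 0, "tz": 0, "twist": 0}, {"tx": 0, "ty": 0, "tz": 0, "twist": 0}, {"tx": 0, "ty": 0, "tz": 0.01, "twist": 0}, {"tx": -0.004, "ty": 0, "tz": 0.02, "twist": 0}, {"tx": -0.008, "ty": 0, "tz": 0.035, "twist": 0}, {"tx": -0.014, "ty": 0, "tz": 0.05, "twist": 0}, {"tx": -0.02, "ty": 0, "tz": 0.06, "twist": 0}, {"tx": -0.026, "ty": 0, "tz": 0.07, "twist": 0}, {"tx": -0.03, "ty": 0, "tz": 0.08, "twist": 0}, {"tx": -0.03, "ty": 0, "tz": 0.08, "twist": 0}]' --fingers -0.593

```text
time_s: 46.82
tcp_pos: [0.6184, -0.2403, 0.0124]
tool_rot: [180.0, -0.1, 95.9]
wrist_force: [0.8, -2.2, 3.4]
width: 0.207
gripper_force: 28.8
```

```bash
python3 wr.py 27; python3 - <<'E'
from h import *
snap('side','s27'); c=load('s27'); hull('s27',240,200,360,340); pred('s27',(0,10,20))
im=load('s27')['img'].astype(int)
m=((im[...,0]<110)&(im[...,0]>im[...,2]*1.6)&(np.abs(im-load('side0')['img']).max(2)>20)).astype(np.uint8); k,l,st,ce=cv2.connectedComponentsWithStats(m)
for i in range(1,k):
    p=w(c,*ce[i],.012)
    if st[i,4]>5 and .5<p[0]<.75 and -.28<p[1]<-.03: print('dark',ce[i],st[i,2:5],np.round([(p[:2]-C)@X*1e3,(p[:2]-C)@Y*1e3]))
E
```

```text
[ 0.61835644 -0.24025249  0.01235001] [ 0.8 -2.2  3.4] tray 0.028 -0.2013
[273.  74.] [251  46  40  49 898] [ 0.617 -0.157  0.01 ] tray [  36. -118.] [113.  81.  65.]
[ 18. 301.] [   0  243   47  109 3454] [ 0.487 -0.291  0.01 ] tray [-108. -238.] [87. 55. 34.]
s27 [ 48  44  20  33 453] hull [[304, 273], [294, 276], [289, 245], [305, 245], [307, 260]]
0 [[286, 257], [307, 253], [287, 253], [308, 250], [293, 285], [316, 281], [295, 278], [318, 274]]
10 [[286, 250], [308, 246], [287, 247], [309, 244], [293, 280], [315, 276], [295, 276], [318, 272]]
20 [[287, 244], [309, 241], [288, 243], [310, 239], [293, 276], [315, 272], [296, 274], [319, 270]]
dark [300.775      234.88333333] [ 20  17 120] [47. -8.]
dark [326.78648649 266.05945946] [ 43  34 370] [  92. -115.]
dark [307.57142857 250.52380952] [ 5  9 21] [ 53. -60.]
dark [304.         268.45454545] [ 3  6 11] [  30. -111.]
dark [348.03846154 278.53846154] [13  4 26] [ 137. -160.]
dark [346.6875 284.6875] [ 8  5 16] [ 128. -176.]
dark [315.28571429 303.3877551 ] [11 22 98] [  33. -211.]
```

>>> jog_arm --targets '[{"tx": 0, "ty": 0, "tz": 0, "twist": 0}, {"tx": 0, "ty": 0, "tz": 0, "twist": 0}, {"tx": -0.01, "ty": 0, "tz": -0.03, "twist": 0}, {"tx": -0.02, "ty": 0, "tz": -0.1, "twist": 0}, {"tx": -0.02, "ty": 0, "tz": -0.2, "twist": 0}, {"tx": -0.02, "ty": 0, "tz": -0.3, "twist": 0}, {"tx": -0.02, "ty": 0, "tz": -0.4, "twist": 0}, {"tx": 0, "ty": 0, "tz": -0.46, "twist": 0}, {"tx": 0.03, "ty": 0, "tz": -0.482, "twist": 0}, {"tx": 0.06, "ty": 0, "tz": -0.482, "twist": 0}]' --fingers -1 --newtons 100

```text
time_s: 47.75
tcp_pos: [0.6167, -0.2248, 0.1339]
tool_rot: [179.9, 0.0, 96.0]
wrist_force: [0.8, 0.0, -2.2]
width: 0.191
gripper_force: 97.8
```

>>> jog_arm --targets '[{"tx": 0.03, "ty": 0, "tz": 0, "twist": 0}, {"tx": 0.06, "ty": 0, "tz": 0, "twist": 0}, {"tx": 0.1, "ty": 0, "tz": 0, "twist": 0}, {"tx": 0.14, "ty": 0, "tz": 0, "twist": 0}, {"tx": 0.18, "ty": 0, "tz": 0, "twist": 0}, {"tx": 0.21, "ty": 0, "tz": 0, "twist": 0}, {"tx": 0.23, "ty": 0, "tz": 0, "twist": 0}, {"tx": 0.233, "ty": 0, "tz": 0, "twist": 0}, {"tx": 0.233, "ty": 0, "tz": 0, "twist": 0}, {"tx": 0.233, "ty": 0, "tz": 0, "twist": 0}]'

```text
time_s: 48.58
tcp_pos: [0.6107, -0.1679, 0.1332]
tool_rot: [180.0, 0.0, 96.0]
wrist_force: [0.6, 1.0, -1.4]
width: 0.191
gripper_force: 97.8
```

```bash
python3 wr.py 28; python3 - <<'E'
from h import *
snap('side','s28'); hull('s28',240,150,360,340); pred('s28',(10,20,30))
E
```

```text
[ 0.61073338 -0.16787976  0.1332383 ] [ 0.6  1.  -1.4] tray 0.028 -0.1285
[426.  34.] [418   0  17  73 500] [ 0.735 -0.026  0.01 ] tray [166.   0.] [124.  93.  61.]
[271.  71.] [ 250   48   41   47 1409] [ 0.612 -0.067  0.01 ] tray [ 40. -28.] [113.  78.  62.]
[384.  86.] [354  77  61  14 246] [ 0.709 -0.068  0.01 ] tray [136. -40.] [115.  87.  60.]
[98. 92.] [ 40  91 114   4 171] [ 0.467 -0.099  0.01 ] tray [-108.  -45.] [117.  88.  61.]
[496. 194.] [ 471  112   41  139 2273] [ 0.834 -0.151  0.01 ] tray [ 252. -135.] [126.  95.  62.]
[ 79. 276.] [   0  246  133  107 3433] [ 0.441 -0.279  0.01 ] tray [-153. -221.] [106.  67.  42.]
[ 11. 282.] [  0 272  30  22 318] [ 0.372 -0.292  0.01 ] tray [-223. -227.] [117.  72.  41.]
[ 54. 282.] [ 41 276  23  18 177] [ 0.415 -0.289  0.01 ] tray [-179. -228.] [118.  39.  38.]
[474. 316.] [435 305  77  24 455] [ 0.853 -0.283  0.01 ] tray [ 257. -269.] [86. 56. 38.]
[492. 335.] [454 318  58  33 438] [ 0.88  -0.305  0.01 ] tray [ 282. -293.] [102.  59.  39.]
s28 [ 45  46  22  34 465] hull [[306, 196], [300, 225], [292, 229], [287, 214], [285, 197]]
10 [[284, 204], [306, 201], [284, 200], [307, 197], [290, 233], [314, 230], [292, 227], [317, 224]]
20 [[284, 197], [307, 194], [285, 195], [309, 191], [290, 229], [314, 225], [293, 225], [317, 222]]
30 [[285, 191], [308, 188], [286, 190], [310, 187], [290, 225], [314, 221], [294, 224], [318, 220]]
```

>>> jog_arm --targets '[{"tx": 0, "ty": 0, "tz": 0, "twist": 0}, {"tx": 0, "ty": 0, "tz": 0, "twist": 0}, {"tx": 0, "ty": 0, "tz": 0, "twist": 0}, {"tx": 0, "ty": 0, "tz": 0, "twist": 0}, {"tx": 0, "ty": 0, "tz": 0, "twist": 0}, {"tx": 0, "ty": 0, "tz": 0, "twist": 0}, {"tx": 0, "ty": 0, "tz": 0, "twist": 0}, {"tx": 0, "ty": 0, "tz": 0, "twist": 0}, {"tx": 0, "ty": 0, "tz": 0, "twist": 0}, {"tx": 0, "ty": 0, "tz": 0, "twist": 0}]' --fingers -0.583

```text
time_s: 49.52
tcp_pos: [0.6105, -0.1675, 0.1331]
tool_rot: [180.0, -0.0, 96.0]
wrist_force: [-0.4, 0.4, -1.6]
width: 0.21
gripper_force: 10.0
```

```bash
python3 wr.py 29; python3 - <<'E'
from h import *
snap('side','s29'); hull('s29',240,150,360,340); pred('s29',(10,0,-10,-20,-30))
E
```

```text
[ 0.61052135 -0.16754495  0.1330526 ] [-0.4  0.4 -1.6] tray 0.0278 -0.1282
[426.  34.] [418   0  17  73 490] [ 0.735 -0.025  0.01 ] tray [166.   1.] [125.  94.  61.]
[370.  88.] [320  77  99  16 407] [ 0.698 -0.07   0.01 ] tray [125. -41.] [119.  89.  62.]
[110.  94.] [ 40  92 140   4 281] [ 0.476 -0.098  0.01 ] tray [-99. -45.] [121.  90.  66.]
[496. 195.] [ 471  114   41  138 2233] [ 0.834 -0.151  0.01 ] tray [ 252. -136.] [128.  96.  63.]
[ 79. 276.] [   0  246  133  108 3314] [ 0.44  -0.278  0.01 ] tray [-153. -220.] [107.  67.  42.]
[ 11. 282.] [  0 273  28  21 259] [ 0.371 -0.292  0.01 ] tray [-224. -227.] [116.  71.  41.]
[ 55. 283.] [ 42 277  22  17 167] [ 0.416 -0.288  0.01 ] tray [-179. -228.] [119.  40.  38.]
[474. 316.] [436 306  76  22 440] [ 0.853 -0.283  0.01 ] tray [ 257. -268.] [87. 56. 38.]
[127. 328.] [122 318  12  21 125] [ 0.489 -0.336  0.01 ] tray [-111. -283.] [107.  70.  47.]
[494. 336.] [463 323  49  28 380] [ 0.882 -0.305  0.01 ] tray [ 284. -293.] [105.  60.  40.]
s29 [47 90 16 16 96] hull [[302, 254], [293, 255], [287, 240], [301, 250]]
10 [[283, 204], [306, 200], [284, 200], [307, 197], [290, 233], [314, 230], [292, 227], [316, 224]]
0 [[283, 212], [305, 208], [284, 207], [306, 204], [291, 238], [314, 235], [292, 230], [316, 227]]
-10 [[284, 220], [305, 217], [284, 215], [306, 212], [291, 244], [314, 240], [292, 234], [316, 230]]
-20 [[284, 229], [306, 226], [284, 224], [306, 220], [292, 249], [315, 246], [292, 237], [316, 234]]
-30 [[285, 239], [307, 236], [285, 233], [307, 229], [293, 255], [316, 251], [292, 242], [316, 238]]
```

>>> jog_arm --targets '[{"tx": 0, "ty": 0, "tz": 0, "twist": 0}, {"tx": 0, "ty": 0, "tz": 0, "twist": 0}, {"tx": 0, "ty": 0, "tz": -0.06, "twist": 0}, {"tx": -0.02, "ty": 0, "tz": -0.15, "twist": 0}, {"tx": -0.08, "ty": -0.03, "tz": -0.2, "twist": 0}, {"tx": -0.15, "ty": -0.08, "tz": -0.2, "twist": 0}, {"tx": -0.23, "ty": -0.13, "tz": -0.2, "twist": 0}, {"tx": -0.29, "ty": -0.17, "tz": -0.2, "twist": 0}, {"tx": -0.32, "ty": -0.19, "tz": -0.2, "twist": 0}, {"tx": -0.32, "ty": -0.19, "tz": -0.2, "twist": 0}]' --fingers -1 --newtons 100

```text
time_s: 50.45
tcp_pos: [0.5706, -0.2538, 0.1827]
tool_rot: [-180.0, 0.0, 95.8]
wrist_force: [0.1, -0.2, -1.2]
width: 0.19
gripper_force: 97.8
```

```bash
python3 - <<'E'
from h import *
s=manip.sense(); print(s['tcp_pos'],s['time_s'])
def dk(tag,z,A,refl):
    c=load(tag); im=c['img'].astype(int); d=np.abs(im-load(refl)['img'].astype(int)).max(2)
    m=((im[...,0]>im[...,2]*1.25)&(d>25)).astype(np.uint8); k,l,st,ce=cv2.connectedComponentsWithStats(m)
    for i in range(1,k):
        p=w(c,*ce[i],z); 
        if st[i,4]>=6 and .3<p[0]<.85 and -.45<p[1]<.45: print(tag,ce[i].round(1),st[i,2:5],p[:2].round(3),'tray',np.round([(p[:2]-C)@X*1e3,(p[:2]-C)@Y*1e3]),im[l==i].mean(0).round())
snap('side','s30'); snap('top','t30'); dk('s30',.012,0,'side0'); dk('t30',.012,0,'top0'); hull('s30',200,150,360,340); pred('s30',(-25,-30,-35))
E
```

```text
[ 0.57063809 -0.25384508  0.18272808] 50.45
s30 [347. 252.] [9 1 9] [ 0.738 -0.109] tray [160. -84.] [99. 65. 62.]
s30 [306.  276.7] [ 13  16 140] [ 0.612 -0.175] tray [  29. -136.] [79. 42. 26.]
s30 [347.5 277. ] [8 1 8] [ 0.722 -0.183] tray [ 137. -156.] [94. 45. 21.]
s30 [356. 276.] [7 1 7] [ 0.745 -0.182] tray [ 160. -157.] [126.  60.  27.]
s30 [347.8 280.1] [14  4 32] [ 0.721 -0.192] tray [ 135. -164.] [104.  61.  26.]
s30 [344. 283.] [7 1 7] [ 0.709 -0.2  ] tray [ 122. -170.] [90. 36. 21.]
s30 [344.5 285.8] [ 9  2 11] [ 0.709 -0.207] tray [ 121. -178.] [109.  68.  37.]
s30 [260.2 303.4] [11  9 25] [ 0.485 -0.239] tray [-105. -186.] [138.  75.  40.]
s30 [239.4 328.7] [ 49  38 853] [ 0.429 -0.299] tray [-166. -240.] [142.  60.  24.]
s30 [246.  341.8] [ 12  12 109] [ 0.443 -0.33 ] tray [-155. -273.] [185.  73.  15.]
t30 [359.9 239.5] [  133   284 15506] [ 0.345 -0.305] tray [-251. -237.] [127. 103.  84.]
t30 [300.6 112.9] [ 6 15 28] [ 0.728 -0.143] tray [ 147. -116.] [112.  70.  49.]
t30 [325.  111.5] [ 1 14 14] [ 0.731 -0.217] tray [ 142. -190.] [138.  83.  60.]
t30 [321.  121.2] [ 6  4 12] [ 0.701 -0.204] tray [ 114. -173.] [116.  78.  54.]
t30 [265.7 153.9] [ 25  47 577] [ 0.606 -0.035] tray [37.  4.] [233. 194. 124.]
t30 [142.9 186.1] [ 18  23 307] [0.518 0.332] tray [-12. 379.] [168. 115.  74.]
s30 [ 81 122  12   8  50] hull [[292, 277], [283, 279], [281, 272]]
-25 [[275, 253], [299, 249], [275, 247], [299, 243], [283, 275], [309, 271], [282, 261], [308, 257]]
-30 [[276, 258], [299, 255], [275, 252], [299, 248], [283, 278], [309, 274], [283, 263], [309, 259]]
-35 [[276, 264], [300, 260], [276, 257], [300, 253], [284, 281], [310, 277], [283, 266], [309, 261]]
```

```bash
python3 - <<'E'
from h import *
c=load('s30'); s=manip.sense(); print('pivot px',px(c,s['tcp_pos']+[0,0,.019]))
# dark/red things inside the tray
for tag,z in(('t30',.016),('s30',.016)):
    c=load(tag); im=c['img'].astype(int); m=((im[...,0]>im[...,2]*1.4)&(im[...,1]<im[...,0]*.68)).astype(np.uint8); k,l,st,ce=cv2.connectedComponentsWithStats(m)
    for i in range(1,k):
        p=w(c,*ce[i],z)[:2]-C
        if st[i,4]>=8 and abs(p@X)<.15 and abs(p@Y)<.05: print(tag,ce[i].round(1),st[i,2:5],np.round([p@X*1e3,p@Y*1e3]),im[l==i].mean(0).round())
# bead clusters in bowl, side
c=load('s30'); im=c['img']; u0,v0=216,298
hs=cv2.cvtColor(im,cv2.COLOR_RGB2HSV).astype(int)
for v in range(v0,356,2): print(v,''.join('W' if hs[v,u,1]<70 and hs[v,u,2]>130 else '.' if int(im[v,u,2])>int(im[v,u,0]) else ('r' if im[v,u,1]<.33*im[v,u,0] and im[v,u,2]>.12*im[v,u,0] else 'R' if im[v,u,1]<.4*im[v,u,0] else ' ' if im[v,u,0]>100 else 'd') for u in range(u0,274)))
# scoop region silver
hs2=((hs[...,1]<70)&(hs[...,2]>110)); ys,xs=np.where(hs2[200:300,240:330]); print(xs.min()+240,xs.max()+240,ys.min()+200,ys.max()+200,len(xs))
E
```

```text
pivot px [303.06533649 271.87906028]
t30 [258.9 168.5] [ 7 14 69] [-4. 31.] [112.  64.  45.]
t30 [275.3 213.6] [32  6 34] [-143.    0.] [117.  71.  51.]
s30 [268.3 224. ] [ 59  14 324] [-37.  42.] [126.  81.  43.]
s30 [258.3 248.9] [ 59  33 269] [-81. -34.] [133.  88.  48.]
s30 [336.5 236.3] [ 7 10 39] [146. -32.] [131.  87.  48.]
298 ....................                 d....................
300 ...............                          d................
302 ............                                dd............
304 ..........                                     d..........
306 ........                                         d........
308 ......                                             .......
310 .....                              RRRR             ......
312 ....                             RRRRRRR             .....
314 ...                              RRRRRRRR             ....
316 ..                               RRRRRRR               ...
318 .d                                 RRR                  ..
320 .d               rrr            RRRRRRR   rrR           ..
322 d  d   
[... 378 characters left out ...]
                                   RRRRRRRR    ....
336 ..d   d                         RR          RRRR      ....
338 ...d   d                     RRRRRRR                 .....
340 .....d                       RRRRR R               d......
342 ......d                      RRRRRRR              d.......
344 .......d                      RRRR               d........
346 .........d                                     d..........
348 ..........ddd                                d............
350 .............ddd                          dd..............
352 ...............dddddddd          d     dd.................
354 ...................ddddd           ddd....................
244 310 214 281 93
```

>>> jog_arm --targets '[{"tx": 0, "ty": 0, "tz": 0.03, "twist": 0}, {"tx": 0, "ty": 0, "tz": 0.09, "twist": 0}, {"tx": 0, "ty": 0, "tz": 0.17, "twist": 0}, {"tx": 0, "ty": 0, "tz": 0.24, "twist": 0}, {"tx": 0, "ty": 0, "tz": 0.28, "twist": 0}, {"tx": 0, "ty": 0, "tz": 0.3, "twist": 0}, {"tx": 0, "ty": 0, "tz": 0.31, "twist": 0}, {"tx": -0.02, "ty": 0, "tz": 0.325, "twist": 0}, {"tx": -0.05, "ty": 0, "tz": 0.35, "twist": 0}, {"tx": -0.08, "ty": 0, "tz": 0.38, "twist": 0}]' --fingers -0.595

```text
time_s: 51.38
tcp_pos: [0.5753, -0.2729, 0.0897]
tool_rot: [179.8, 0.1, 96.0]
wrist_force: [-0.4, 1.3, 2.6]
width: 0.205
gripper_force: 34.1
```

>>> jog_arm --targets '[{"tx": -0.02, "ty": 0, "tz": 0.025, "twist": 0}, {"tx": -0.04, "ty": 0, "tz": 0.05, "twist": 0}, {"tx": -0.055, "ty": 0, "tz": 0.075, "twist": 0}, {"tx": -0.07, "ty": 0, "tz": 0.1, "twist": 0}, {"tx": -0.085, "ty": 0, "tz": 0.125, "twist": 0}, {"tx": -0.1, "ty": 0, "tz": 0.15, "twist": 0}, {"tx": -0.11, "ty": 0, "tz": 0.175, "twist": 0}, {"tx": -0.115, "ty": 0, "tz": 0.195, "twist": 0}, {"tx": -0.115, "ty": 0, "tz": 0.207, "twist": 0}, {"tx": -0.115, "ty": 0, "tz": 0.207, "twist": 0}]'

```text
time_s: 52.22
tcp_pos: [0.5764, -0.3008, 0.0359]
tool_rot: [-179.9, 0.0, 96.0]
wrist_force: [0.0, -1.4, 3.8]
width: 0.199
gripper_force: 31.7
```

```bash
python3 - <<'E'
from h import *
s=manip.sense();print(s['tcp_pos'],s['wrist_force'].round(1),s['time_s'])
snap('side','s31'); hull('s31',240,200,360,340); pred('s31',(-10,0,10))
E
```

```text
[ 0.57636478 -0.30083291  0.0358968 ] [ 0.  -1.4  3.8] 52.2167
s31 [ 34  70  18  35 360] hull [[286, 303], [282, 304], [274, 273], [275, 270], [285, 271], [291, 285], [289, 300]]
-10 [[275, 281], [297, 278], [275, 277], [297, 273], [282, 309], [305, 305], [282, 301], [306, 296]]
0 [[274, 273], [297, 270], [275, 270], [297, 266], [281, 304], [305, 300], [282, 298], [306, 293]]
10 [[274, 266], [297, 263], [275, 264], [298, 260], [281, 299], [304, 295], [282, 295], [307, 291]]
```

Level, within a degree or so. I lower 2 mm to seat it, then release slowly and withdraw upward.

>>> jog_arm --targets '[{"tx": 0, "ty": 0, "tz": 0.005, "twist": 0}, {"tx": 0, "ty": 0, "tz": 0.006, "twist": 0}, {"tx": 0, "ty": 0, "tz": 0.006, "twist": 0}, {"tx": 0, "ty": 0, "tz": 0.006, "twist": 0}, {"tx": 0, "ty": 0, "tz": 0.006, "twist": 0}, {"tx": 0, "ty": 0, "tz": 0.006, "twist": 0}, {"tx": 0, "ty": 0, "tz": 0.006, "twist": 0}, {"tx": 0, "ty": 0, "tz": 0.006, "twist": 0}, {"tx": 0, "ty": 0, "tz": 0.006, "twist": 0}, {"tx": 0, "ty": 0, "tz": 0.006, "twist": 0}]' --fingers -0.3

```text
time_s: 53.1
tcp_pos: [0.5767, -0.3006, 0.0348]
tool_rot: [180.0, 0.0, 96.0]
wrist_force: [0.4, 0.4, -0.5]
width: 0.348
gripper_force: 0.0
```

>>> jog_arm --targets '[{"tx": 0, "ty": 0, "tz": -0.02, "twist": 0}, {"tx": 0, "ty": 0, "tz": -0.08, "twist": 0}, {"tx": 0, "ty": 0, "tz": -0.16, "twist": 0}, {"tx": 0, "ty": 0, "tz": -0.28, "twist": 0}, {"tx": 0, "ty": 0, "tz": -0.42, "twist": 0}, {"tx": 0, "ty": 0, "tz": -0.56, "twist": 0}, {"tx": -0.1, "ty": 0, "tz": -0.65, "twist": 0}, {"tx": -0.25, "ty": 0, "tz": -0.7, "twist": 0}, {"tx": -0.35, "ty": 0, "tz": -0.7, "twist": 0}, {"tx": -0.4, "ty": 0, "tz": -0.7, "twist": 0}]'

```text
time_s: 53.93
tcp_pos: [0.5882, -0.4041, 0.2141]
tool_rot: [179.7, 0.3, 95.9]
wrist_force: [0.9, 0.6, 0.8]
width: 0.351
gripper_force: 0.0
```

```bash
python3 - <<'E'
from h import *
s=manip.sense(); print(s['tcp_pos'],s['time_s'])
c=snap('side','s32'); hull('s32',240,200,360,340)
piv=np.array([.5764,-.3008,.0534]); m=np.array([-.1045,.9945,0]); n=np.array([-.9945,-.1045,0])
for x,z in((150,-53),(150,-33),(64,-53),(64,-13),(-41,15)):
    print((x,z),[px(c,piv+m*x/1e3+n*g/1e3+np.array([0,0,z/1e3])).round().tolist() for g in(31,-31)])
t=snap('wrist','w32'); beadpx('w32'); silver('w32')
for nm,u,v in(('side',0,0),):
    A=load('side0')['img'].astype(int); B=c['img'].astype(int); d=np.abs(A-B).max(2)
    print('box diff',(d[245:300,335:375]>45).sum(),'brush',(d[320:384,320:352]>45).sum())
E
```

```text
[ 0.58816233 -0.40412077  0.21409164] 53.9333
s32 [ 34  67  33  38 743] hull [[304, 300], [282, 304], [274, 271], [297, 267], [306, 292]]
(150, -53) [[274.0, 274.0], [296.0, 270.0]]
(150, -33) [[275.0, 270.0], [297.0, 267.0]]
(64, -53) [[281.0, 304.0], [305.0, 300.0]]
(64, -13) [[282.0, 298.0], [306.0, 294.0]]
(-41, 15) [[293.0, 337.0], [320.0, 332.0]]
beads [([155.0, 50.0], 1386), ([106.0, 47.0], 378), ([257.0, 87.0], 205), ([497.0, 93.0], 314), ([136.0, 93.0], 230), ([449.0, 167.0], 390), ([467.0, 155.0], 48), ([496.0, 162.0], 58), ([492.0, 172.0], 128), ([489.0, 183.0], 353)]
w32 [(0, 50, 504, 185), (23, 39, 328, 139), (46, 37, 319, 92), (69, 186, 358, 108), (92, 182, 376, 83), (115, 57, 378, 96), (138, 82, 499, 156), (161, 135, 371, 70), (184, 279, 366, 55), (207, 270, 470, 53)] last (229, 214, 345, 54)
box diff 1331 brush 615
```

```bash
python3 - <<'E'
from h import *
snap('top','t32'); g=lambda t:cv2.cvtColor(load(t)['img'],cv2.COLOR_RGB2GRAY)
for tag in('t13','t21','t32'):
    T=g('top0')[94:124,296:328]; Rr=cv2.matchTemplate(g(tag)[84:134,286:338],T,cv2.TM_CCOEFF_NORMED); print(tag,'box shift px',np.array(cv2.minMaxLoc(Rr)[3])-10,cv2.minMaxLoc(Rr)[1])
T=g('top0')[180:232,336:388]; Rr=cv2.matchTemplate(g('t32')[170:242,326:398],T,cv2.TM_CCOEFF_NORMED); print('bowl',np.array(cv2.minMaxLoc(Rr)[3])-10,cv2.minMaxLoc(Rr)[1])
E
```

```text
t13 box shift px [0 0] 0.9976944327354431
t21 box shift px [0 0] 0.17772842943668365
t32 box shift px [1 0] 0.7522763013839722
bowl [0 0] 0.8607977032661438
```

```bash
python3 -c "
from workcell import manip
print(manip.hand_in())"
```

```text
the job is handed in; nothing more can be done
None
```

I handed the job in at about 54 s: by image analysis, six beads are in the upright bowl, the other two are back in the tray, and the empty scoop lies level, mouth up; one bead rolled out and was recovered with the scoop, and the gift box may have shifted by up to about 3 mm.

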